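# Check the bottle caps and rack the sound bottles

### The job

The amber bottles are going out to a workshop: draw the rack's locking comb open, slide the bottles into the lanes one by one and feel whether each cap holds when you try to turn it there. Leave every bottle with a sound cap fully home in the rack, stand every bottle whose cap turns freely upright in the black tray for a new cap, and at the end lock the comb again; leave the bowl, pliers and marker where they lie.

Things in the scene. Friction and masses are not known exactly. Their poses are not given: they have to be found in the camera images.
- rack: wooden bottle rack, fastened down, 315 mm wide (y), 84 mm deep (x -42 to +42 mm): four lanes at y = -114, -38, +38, +114 mm, open to -x, 63 mm wide, back board's face at x = +30 mm, floor 5 mm thick. Origin at its underside midway between slot_2 and slot_3; x points into the lanes. The metal plate on top (79 to 83 mm up) has slots 40 mm wide, open to the front, for the necks
- slot_1 (a point): home place of a bottle in the outer lane at -y, on the lane's floor: the bottle's origin belongs here, give or take some mm. A bottle goes in and out only by sliding along x, its shoulder under the plate, its cap above it; it cannot be lifted out. In a lane a square bottle can turn about 7 degrees each way, no more
- slot_2 (a point): the same in the second lane from -y
- slot_3 (a point): the same in the third lane
- slot_4 (a point): the same in the lane at +y
- lock_comb (a joint): steel locking comb on the rack's plate (83 to 88 mm above the table): 0 m = locked, its hooks stand in the mouths of all four slots so that no neck can pass; 0.022 m = open, its gaps in line with the slots. Opens along the rack's +y, slides stiffly (about 2 N) and stays where it is left; it locks only if the bottles in the rack are at home
- comb_knob (a point): middle of the upright round black knob, 17 mm across and 27 mm high, at the +y end of the locking comb, 102 mm above the table; moves with the comb
- tray: black tray, loose, 244 mm (its x) by 162 mm (its y), rim 16 mm high; origin under its middle. Flat floor 218 x 136 mm, 2 mm thick
- bottle_1: square amber glass bottle, 56 x 56 mm, 110 mm high with its cap, 0.17 to 0.33 kg, all alike; None if absent this time. Origin under the middle of its base, z up, x and y square to its sides (label on the -x side). Body 60 mm high, shoulder to 68 mm, round neck 30 mm across from 68 to 88 mm, cap above
- bottle_2: square amber glass bottle, 56 x 56 mm, 110 mm high with its cap, 0.17 to 0.33 kg, all alike; None if absent this time. Origin under the middle of its base, z up, x and y square to its sides (label on the -x side). Body 60 mm high, shoulder to 68 mm, round neck 30 mm across from 68 to 88 mm, cap above
- bottle_3: square amber glass bottle, 56 x 56 mm, 110 mm high with its cap, 0.17 to 0.33 kg, all alike; None if absent this time. Origin under the middle of its base, z up, x and y square to its sides (label on the -x side). Body 60 mm high, shoulder to 68 mm, round neck 30 mm across from 68 to 88 mm, cap above
- bottle_4: square amber glass bottle, 56 x 56 mm, 110 mm high with its cap, 0.17 to 0.33 kg, all alike; None if absent this time. Origin under the middle of its base, z up, x and y square to its sides (label on the -x side). Body 60 mm high, shoulder to 68 mm, round neck 30 mm across from 68 to 88 mm, cap above
- bottle_5: square amber glass bottle, 56 x 56 mm, 110 mm high with its cap, 0.17 to 0.33 kg, all alike; None if absent this time. Origin under the middle of its base, z up, x and y square to its sides (label on the -x side). Body 60 mm high, shoulder to 68 mm, round neck 30 mm across from 68 to 88 mm, cap above
- cap_1: black ribbed screw cap of bottle_1, 40 mm across, 22 mm high; origin at its underside's middle, x along the low grey rib on top. A sound cap holds up to 1.5 N m or more (lightly gripped, the fingers slip first); one with a stripped thread turns at about 0.1 N m, either way, and stays on. They look alike and the rib's direction says nothing: feel it where the bottle cannot turn
- cap_2: black ribbed screw cap of bottle_2, 40 mm across, 22 mm high; origin at its underside's middle, x along the low grey rib on top. A sound cap holds up to 1.5 N m or more (lightly gripped, the fingers slip first); one with a stripped thread turns at about 0.1 N m, either way, and stays on. They look alike and the rib's direction says nothing: feel it where the bottle cannot turn
- cap_3: black ribbed screw cap of bottle_3, 40 mm across, 22 mm high; origin at its underside's middle, x along the low grey rib on top. A sound cap holds up to 1.5 N m or more (lightly gripped, the fingers slip first); one with a stripped thread turns at about 0.1 N m, either way, and stays on. They look alike and the rib's direction says nothing: feel it where the bottle cannot turn
- cap_4: black ribbed screw cap of bottle_4, 40 mm across, 22 mm high; origin at its underside's middle, x along the low grey rib on top. A sound cap holds up to 1.5 N m or more (lightly gripped, the fingers slip first); one with a stripped thread turns at about 0.1 N m, either way, and stays on. They look alike and the rib's direction says nothing: feel it where the bottle cannot turn
- cap_5: black ribbed screw cap of bottle_5, 40 mm across, 22 mm high; origin at its underside's middle, x along the low grey rib on top. A sound cap holds up to 1.5 N m or more (lightly gripped, the fingers slip first); one with a stripped thread turns at about 0.1 N m, either way, and stays on. They look alike and the rib's direction says nothing: feel it where the bottle cannot turn
- bowl: white bowl of beads, 127 mm across, 56 mm high: a bystander
- pliers: chain-nose pliers, 126 mm, lying flat: a bystander
- marker: white and black marker pen, 135 mm, lying flat: a bystander
Not all that is in view belongs to the job. What is shaped like the bottle_3 but turquoise is not meant.

How it is judged:
On the way:
1. the locking comb is drawn open (value of joint lock_comb above 0.018 m), for 0.2 s.
At the end, for the whole second after the job is handed in: Comb locked to within 4 mm; each bottle with a sound cap upright on the rack floor, home to within 11 mm; each with a stripped cap upright flat on the floor of the black tray; all at rest. (A stripped cap rides 0.1 mm high on its worn thread, far too little to see: so the judge knows it.) (value of joint lock_comb below 0.004 m and ((z of cap_1 in the frame of bottle_1 below 0.08805 m and x of bottle_1 in the frame of rack between -0.011 and 0.008 m and y of bottle_1 in the frame of rack between -0.125 and 0.125 m and z of bottle_1 in the frame of rack between 0.002 and 0.009 m) or (z of cap_1 in the frame of bottle_1 above 0.08805 m and x of bottle_1 in the frame of tray between -0.09 and 0.09 m and y of bottle_1 in the frame of tray between -0.05 and 0.05 m and height (world z) of bottle_1 below 0.009 m)) and angle between each of bottle_1, bottle_2, bottle_3, bottle_4, bottle_5's own z axis and vertical below 0.08 rad and linear speed of each of bottle_1, bottle_2, bottle_3, bottle_4, bottle_5 below 0.02 m/s and ((z of cap_2 in the frame of bottle_2 below 0.08805 m and x of bottle_2 in the frame of rack between -0.011 and 0.008 m and y of bottle_2 in the frame of rack between -0.125 and 0.125 m and z of bottle_2 in the frame of rack between 0.002 and 0.009 m) or (z of cap_2 in the frame of bottle_2 above 0.08805 m and x of bottle_2 in the frame of tray between -0.09 and 0.09 m and y of bottle_2 in the frame of tray between -0.05 and 0.05 m and height (world z) of bottle_2 below 0.009 m)) and ((z of cap_3 in the frame of bottle_3 below 0.08805 m and x of bottle_3 in the frame of rack between -0.011 and 0.008 m and y of bottle_3 in the frame of rack between -0.125 and 0.125 m and z of bottle_3 in the frame of rack between 0.002 and 0.009 m) or (z of cap_3 in the frame of bottle_3 above 0.08805 m and x of bottle_3 in the frame of tray between -0.09 and 0.09 m and y of bottle_3 in the frame of tray between -0.05 and 0.05 m and height (world z) of bottle_3 below 0.009 m)) and ((z of cap_4 in the frame of bottle_4 below 0.08805 m and x of bottle_4 in the frame of rack between -0.011 and 0.008 m and y of bottle_4 in the frame of rack between -0.125 and 0.125 m and z of bottle_4 in the frame of rack between 0.002 and 0.009 m) or (z of cap_4 in the frame of bottle_4 above 0.08805 m and x of bottle_4 in the frame of tray between -0.09 and 0.09 m and y of bottle_4 in the frame of tray between -0.05 and 0.05 m and height (world z) of bottle_4 below 0.009 m)) and ((z of cap_5 in the frame of bottle_5 below 0.08805 m and x of bottle_5 in the frame of rack between -0.011 and 0.008 m and y of bottle_5 in the frame of rack between -0.125 and 0.125 m and z of bottle_5 in the frame of rack between 0.002 and 0.009 m) or (z of cap_5 in the frame of bottle_5 above 0.08805 m and x of bottle_5 in the frame of tray between -0.09 and 0.09 m and y of bottle_5 in the frame of tray between -0.05 and 0.05 m and height (world z) of bottle_5 below 0.009 m))); the robot touches nothing.
It fails at once if the bowl is disturbed (moved more than 4 cm) (distance of bowl from where it was at the start of the episode above 0.04 m).
It fails at once if the pliers is disturbed (moved more than 4 cm) (distance of pliers from where it was at the start of the episode above 0.04 m).
It fails at once if the marker is disturbed (moved more than 4 cm) (distance of marker from where it was at the start of the episode above 0.04 m).
Of bottle_1, bottle_2, bottle_3, bottle_4, bottle_5 only 4 to 5 are there at a start; the rules pass over those that are not, and their reading is None.
At some moment in a run one of bottle_1, bottle_2, bottle_3, bottle_4, bottle_5 may be knocked a few centimetres aside while the robot is not near it.
It also fails if it takes over 210 s, if anything falls off the work surface, if the arm or the gripper's body presses on something with over 40 N, if the wrist force passes 120 N, or if a joint passes its speed limit or range.

### The arm

A 6-joint arm with a two-finger parallel gripper is mounted at the origin on a cart in front of the work surface, level with it; the furniture and walls round the work are solid. World frame = base frame: x ahead of the robot, y to its left, z up, the work surface at z = 0. Lengths are in m, angles in rad, forces in N, time in s.
With the tool pointing down it reaches from about 0.4 to 0.825 m from the base axis. Payload 7 kg.
Tool frame: the origin (TCP) lies midway between the tips of the shut fingers; the grasp point (between the pads) lies 19 mm behind it (robot.pinch_z is the distance from the TCP to the grasp point, in m); z points along the fingers, y is the line along which they close (so a half turn about z gives the same grasp; the last joint's range is limited). The gripper opens to 85 mm and grips with 20 to 120 N. Pads are 22 mm wide; open, the fingers measure 114 mm over their backs; the gripper's body (76 mm by 85 mm) begins 54 mm behind the grasp point. The pads swing forward as they close: fully open they stand 13 mm farther back than shut.
Start: joints at [-1.052, 0.359, 0.012, 0, -1.224, -0.288], TCP at [0.154, -0.657, 0.231] pointing down, gripper open.
Joint ranges: [-3.07, 3.07], [-1.43, 2.12], [-1.02, 1.25], [-3.03, 1.67], [-3.05, -0], [-3.03, 3.03]. Speed limits (rad/s): [2.39, 2.39, 3.01, 3.14, 3.14, 3.14].

### API

Orientations are given as a rotation vector (axis times angle).
In Python, from rig import robot, optics, order gives the robot as it stands. The module is installed in compiled form; this text tells all that it offers.
- The arm moves only by the tool move_arm, never from a script. Its argument "increments" is a list of rows, each a list of 5 numbers: the finger opening in cm, from 0 to 8.54, then the shift along the world's x, y, z in cm, then the turn about the world's z in rad. A call has 1 to 12 rows; each row is the pose to reach, as a shift and turn from the pose commanded when the call began; what a row does not reach only later rows make up. A row lasts 1/8 s, in which the tool goes at most 62.5 mm and 10.7 degrees, less where a joint would pass 70% of its speed; a pose out of reach is approached as far as the arm can. A call with a gripper value outside its range is refused whole. The fingers move at their own pace and stop on an object; "squeeze" is the grip in N (left out, the last holds). Time passes only in rows, so rows that repeat a pose let the fingers close. It gives the time, the measured TCP pose, the force, the opening and the grip force at its end, in the units of the state.
- robot.read_state(): the state, without advancing time (a new reading comes with each control period).
- optics.grab_frame(name): name is "side" or "top" or "wrist"; returns (picture, depth): 480x640x3 uint8, red, green, blue; 480x640 float32, m along the optical axis (not along the pixel's ray), 0 where there is no reading.
- optics.calibration(name): a dict with "camera_matrix" (3x3 intrinsics, pixels), "rvec" (rotation vector, rad) and "tvec" (3), from world to camera coordinates, as OpenCV has them; the wrist camera has in their place "hand_eye" (4x4, takes a point from camera to tool coordinates, whose origin is the TCP and whose axes are the flange's). Camera axes: x right, y down, z forward; pixel columns grow to the right and rows downward; lengths in m; the calibration is good to about 2 mm. The wrist camera is an equidistant fisheye: a pixel r from the principal point sees the ray r / f radians off the axis. A picture is of the moment at which its call begins: read the wrist's pose just before it. calibration takes no time and is no camera call.
- order.hand_in(): hands the job in; it is judged then, once.
Trained networks look in the newest picture that a camera, given by its name, has taken for a name from the list of things; names that differ only in an ending like _2 or _b are one class to them, and where a whole thing is asked for, a point or a joint stands for the part that bears it (a point fixed in the world has none). Each returns a list of dicts, best first, with "confidence" (0 to 1); they miss things now and then, are a little off and sometimes report something else, mostly with a low value. They report only what shows in the picture. A call takes as long as a camera call. They do not tell look-alikes from the thing itself.
- optics.search_frame(camera, name): "point" ([column, row] in pixels, amid what is visible of it).
The state is a dict: "t": time; "joint_positions": joint angles; "joint_vel": joint speeds; "joint_efforts": joint torques, N m; "position": TCP position; "orientation": TCP orientation; "force": force on the tool from outside, world axes, zero at the start; "torque": the same for the moment, N m; "width": finger opening in m; "gripper_force": force on a finger pad.
Only numpy, scipy, OpenCV 4.12 (cv2) and the standard library are available. Lean on these libraries where they do the work, as an engineer would, in place of code of your own. Each camera call takes 0.05 s, during which the arm holds its last target. There are 200 camera calls.

## Working session

There is one attempt and no reset: what is moved stays moved. The work goes in short steps, Python scripts to look and compute and a tool call to move; the robot and the scene stay as the last step left them, time stands still between calls to the robot, and variables do not carry over. Pictures are saved under pics/ and viewed, at most 14 in all, crops included, and the job is handed in when it is done.

Besides the shell and the picture viewer there is one more tool, called after "Emit:" as name([rows], argument=value, ...), one row to a line, values as JSON. move_arm: Moves the arm, as the interface text tells. Its arguments: {"type":"object","properties":{"increments":{"type":"array","items":{"type":"array","items":{"type":"number"}}},"squeeze":{"type":"number"}},"required":["increments"]}

```bash
mkdir -p pics; cat > h.py <<'E'
import numpy as np, cv2
from rig import robot, optics, order
def ext(n):
    c=optics.calibration(n); R=cv2.Rodrigues(np.array(c['rvec'],float))[0]
    return np.array(c['camera_matrix']),R,np.array(c['tvec'],float).ravel()
def cloud(n,d):
    K,R,t=ext(n); v,u=np.mgrid[:480,:640]
    p=np.stack([(u-K[0,2])/K[0,0]*d,(v-K[1,2])/K[1,1]*d,d],-1)
    w=(p-t)@R; w[d<=0]=np.nan; return w
def proj(n,P):
    K,R,t=ext(n); q=(R@np.array(P)+t); q=K@q; return q[:2]/q[2]
def save(n,im): cv2.imwrite('pics/'+n,im[:,:,::-1])
E
python3 - <<'E'
from h import *
for n in ('top','side'):
    im,d=optics.grab_frame(n); save(n+'0.png',im); np.savez(n+'0.npz',im=im,d=d)
    w=cloud(n,d)
    for k in ('bottle_1','cap_1','rack','tray','comb_knob','bowl','pliers','marker'):
        for r in optics.search_frame(n,k):
            u,v=map(int,r['point']); print(n,k,round(r['confidence'],2),(u,v),w[v,u].round(3))
s=robot.read_state();print(s)
E
```

```text
top bottle_1 0.94 (470, 262) [ 0.48  -0.415  0.071]
top bottle_1 0.87 (443, 279) [ 0.436 -0.338  0.111]
top bottle_1 0.82 (417, 236) [ 0.542 -0.277  0.096]
top bottle_1 0.75 (183, 172) [0.711 0.328 0.026]
top bottle_1 0.72 (465, 225) [ 0.57  -0.394  0.106]
top bottle_1 0.69 (389, 276) [ 0.442 -0.205  0.11 ]
top bottle_1 0.66 (475, 324) [ 0.326 -0.42   0.094]
top bottle_1 0.33 (286, 215) [0.592 0.051 0.092]
top cap_1 0.8 (471, 221) [ 0.579 -0.408  0.111]
top cap_1 0.65 (395, 273) [ 0.449 -0.22   0.111]
top cap_1 0.6 (480, 326) [ 0.322 -0.426  0.113]
top cap_1 0.56 (477, 263) [ 0.476 -0.423  0.104]
top cap_1 0.46 (422, 232) [ 0.55  -0.286  0.113]
top cap_1 0.46 (447, 276) [ 0.443 -0.348  0.108]
top rack 0.74 (306, 222) [0.576 0.001 0.084]
top rack 0.66 (183, 173) [0.708 0.327 0.03 ]
top rack 0.49 (171, 268) [0.459 0.358 0.002]
top tray 0.25 (294, 217) [0.589 0.031 0.077]
top comb_knob 0.76 (293, 216) [0.59  0.033 0.085]
top bowl 0.7 (184, 172) [0.714 0.328 0.015]
top pliers 0.53 (375, 187) [ 0.682 -0.181  0.   ]
top marker 0.81 (273, 177) [0.703 0.091 0.017]
top marker 0.51 (473, 262) 
[... 1158 characters left out ...]
nt_positions': array([-1.05193506e+00,  3.58618729e-01,  1.18740834e-02, -3.18261185e-05,
       -1.22412759e+00, -2.88111350e-01]), 'joint_vel': array([-9.77321662e-04, -7.13306474e-05,  4.46695278e-04, -3.26166952e-04,
       -6.50938561e-04,  1.15342933e-03]), 'joint_efforts': array([ 5.79950593e-04, -5.82953131e+01,  2.93662906e+01,  6.94205940e+00,
       -5.28148466e-04,  9.26134732e-06]), 'position': array([ 0.15435903, -0.65706255,  0.23127308]), 'orientation': array([ 3.61640376e-01, -3.12070606e+00, -1.28129378e-04]), 'force': array([ 0.48430428,  1.13906442, -0.14070181]), 'torque': array([-0.02221383, -0.01887359, -0.03331584]), 'gripper_force': 0.0, 'width': 0.08537461346075029}
```

View pics/top0.png

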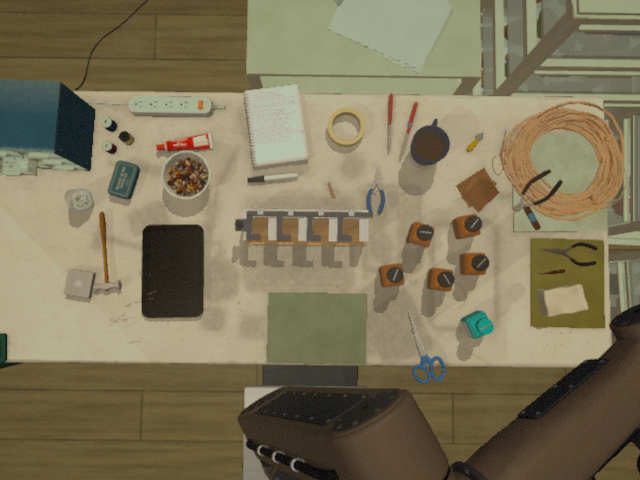

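View pics/side0.png

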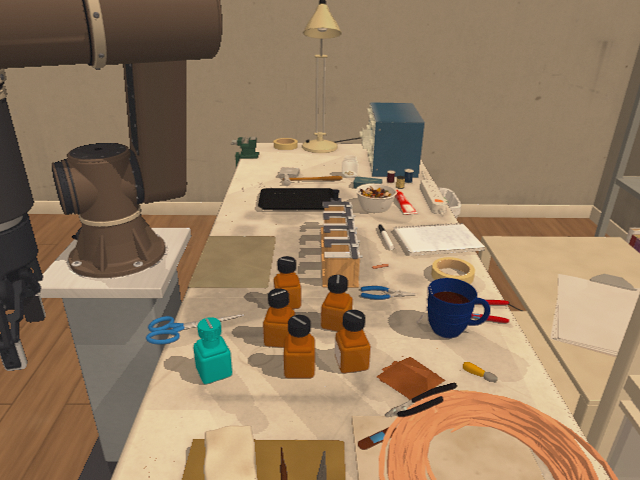

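The top view shows the rack at about (305,230), opening toward the robot, with the comb knob at its left end (241,225). The tray is at (173,271). Five amber bottles stand to the right of the rack, and the turquoise decoy is at (478,324). Next I'll measure exact poses.

```bash
python3 - <<'E'
from h import *
for n in ('top','side'):
    f=np.load(n+'0.npz'); w=cloud(n,f['d']); im=f['im'].astype(int)
    z=w[...,2]; roi=(w[...,0]>.3)&(w[...,0]<.66)&(w[...,1]>-.5)&(w[...,1]<.3)
    m=(roi&(z>.1)&(z<.13)).astype(np.uint8)
    k,l,s,c=cv2.connectedComponentsWithStats(m)
    for i in range(1,k):
        p=w[l==i]
        if len(p)>8:
            lo,hi=np.percentile(p,2,0),np.percentile(p,98,0); print(n,'hi',len(p),((lo+hi)/2).round(3),(hi-lo).round(3))
    # plate
    m=roi&(z>.076)&(z<.092)&(w[...,1]>-.2)&(w[...,1]<.2)
    p=w[m]; print(n,'plate',len(p),np.percentile(p,[1,99],axis=0).round(3), cv2.minAreaRect(p[:,:2].astype(np.float32)))
    m=(w[...,1]>.25)&(w[...,1]<.5)&(w[...,0]>.28)&(w[...,0]<.6)&(np.abs(z)<.03)&(im.sum(-1)<120)
    k,l,s,c=cv2.connectedComponentsWithStats(m.astype(np.uint8)); i=1+np.argmax(s[1:,4]); p=w[l==i]
    print(n,'tray',cv2.minAreaRect(p[:,:2].astype(np.float32)),np.percentile(p[:,2],[1,50,99]).round(3))
    # amber
    A=(im[...,0]>110)&(im[...,2]<50)&(im[...,0]>1.6*im[...,1])&(w[...,1]<-.17)&roi
    k,l,s,c=cv2.connectedComponentsWithStats(A.astype(np.uint8))
    for i in range(1,k):
        p=w[l==i]; p=p[p[:,2]>.01]
        if len(p)>40: print(n,'amber',len(p),cv2.minAreaRect(p[:,:2].astype(np.float32)))
f=np.load('top0.npz')['im']
save('crop0.png',cv2.resize(np.hstack([f[195:295,225:385],f[195:295,370:500]]),None,fx=2.75,fy=2.75,interpolation=cv2.INTER_CUBIC))
E
```

```text
top hi 217 [ 0.574 -0.414  0.109] [0.035 0.037 0.014]
top hi 42 [0.568 0.167 0.116] [0.015 0.015 0.011]
top hi 211 [ 0.551 -0.293  0.11 ] [0.035 0.036 0.014]
top hi 216 [ 0.478 -0.43   0.11 ] [0.035 0.037 0.013]
top hi 212 [ 0.447 -0.219  0.109] [0.034 0.036 0.015]
top hi 217 [ 0.437 -0.344  0.109] [0.037 0.036 0.014]
top hi 220 [ 0.323 -0.438  0.109] [0.036 0.036 0.014]
top plate 2620 [[ 0.53  -0.153  0.078]
 [ 0.608  0.165  0.092]] ((0.5691140294075012, 0.006631433963775635), (0.34436169266700745, 0.08084564656019211), 89.81634521484375)
top tray ((0.45281070470809937, 0.3510327935218811), (0.2382761538028717, 0.1587994545698166), 1.1917556524276733) [-0.005  0.003  0.019]
top amber 140 ((0.5735759735107422, -0.4142135977745056), (0.0491923913359642, 0.050341665744781494), 9.711724281311035)
top amber 100 ((0.5467494130134583, -0.2854911684989929), (0.06266282498836517, 0.03597525507211685), 22.87482261657715)
top amber 158 ((0.4765624403953552, -0.42943811416625977), (0.04867878928780556, 0.049295928329229355), 0.7786977887153625)
top amber 70 ((0.44542402029037476, -0.20641088485
[... 433 characters left out ...]
.418  0.106] [0.037 0.036 0.011]
side hi 325 [ 0.477 -0.434  0.106] [0.035 0.037 0.01 ]
side hi 345 [ 0.323 -0.442  0.106] [0.037 0.036 0.011]
side plate 1395 [[ 0.529 -0.161  0.077]
 [ 0.608  0.163  0.09 ]] ((0.5686259269714355, 0.004239946603775024), (0.34701088070869446, 0.08001691102981567), 89.99276733398438)
side tray ((0.4508705735206604, 0.3472552001476288), (0.239350363612175, 0.16820815205574036), 0.8259139657020569) [-0.002  0.002  0.016]
side amber 2588 ((0.44554224610328674, -0.3350992798805237), (0.08681046962738037, 0.2675856947898865), 8.902714729309082)
side amber 1901 ((0.5585778951644897, -0.35862329602241516), (0.06530949473381042, 0.18172605335712433), 8.460090637207031)
```

View pics/crop0.png

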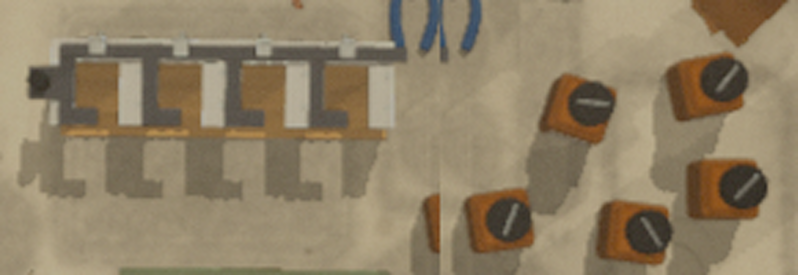

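The crop shows the comb's L-hooks in the slots, the knob at the left, and five caps with ribs pointing different ways. I'll hover over the rack for a close look.

Emit:
move_arm([
  [8.54, 34.6, 65.7, 4, -0.23],
  [8.54, 34.6, 65.7, 4, -0.23],
  [8.54, 34.6, 65.7, 4, -0.23],
  [8.54, 34.6, 65.7, 4, -0.23],
  [8.54, 34.6, 65.7, 4, -0.23],
  [8.54, 34.6, 65.7, 4, -0.23],
  [8.54, 34.6, 65.7, 4, -0.23],
  [8.54, 34.6, 65.7, 4, -0.23],
  [8.54, 34.6, 65.7, 4, -0.23],
  [8.54, 34.6, 65.7, 4, -0.23],
  [8.54, 34.6, 65.7, 4, -0.23],
  [8.54, 34.6, 65.7, 4, -0.23],
])

```text
t: 2.4
position: [0.5011, 0.0022, 0.2719]
orientation: [-0.003, 3.14, 0.001]
force: [0.5, -0.1, 0.0]
width: 0.0853
gripper_force: 0.0
```

```bash
cat >> h.py <<'E'
def wrist():
    s=robot.read_state(); im,d=optics.grab_frame('wrist'); c=optics.calibration('wrist')
    K=np.array(c['camera_matrix']); H=np.array(c['hand_eye']); v,u=np.mgrid[:480,:640]
    x,y=(u-K[0,2])/K[0,0],(v-K[1,2])/K[1,1]; r=np.hypot(x,y)+1e-9
    ok=r<1.3; t=np.tan(np.where(ok,r,0))
    p=np.stack([x/r*t*d,y/r*t*d,d],-1)
    R=cv2.Rodrigues(s['orientation'])[0]
    w=(p@H[:3,:3].T+H[:3,3])@R.T+s['position']; w[(d<=0)|~ok]=np.nan
    return im,d,w,s
E
python3 - <<'E'
from h import *
im,d,w,s=wrist(); save('w1.png',im); np.savez('w1.npz',im=im,w=w)
print(s['t'],s['position'],s['orientation'],s['joint_positions'].round(2)); print(optics.calibration('wrist'))
E
```

```text
2.4 [0.50112827 0.00219277 0.27191523] [-2.81181701e-03  3.14041293e+00  5.40371540e-04] [ 0.4   0.04 -0.3   0.   -1.23 -1.97]
{'camera_matrix': array([[371.64829954,   0.        , 326.43748307],
       [  0.        , 371.64829954, 240.20601785],
       [  0.        ,   0.        ,   1.        ]]), 'hand_eye': array([[-1.12787967e-03, -9.50193521e-01, -3.11658468e-01,
         7.91483753e-02],
       [ 9.99999175e-01, -8.80184926e-04, -9.35423727e-04,
        -1.35645261e-04],
       [ 6.14516480e-04, -3.11659266e-01,  9.50193730e-01,
        -1.41894841e-01],
       [ 0.00000000e+00,  0.00000000e+00,  0.00000000e+00,
         1.00000000e+00]])}
```

View pics/w1.png

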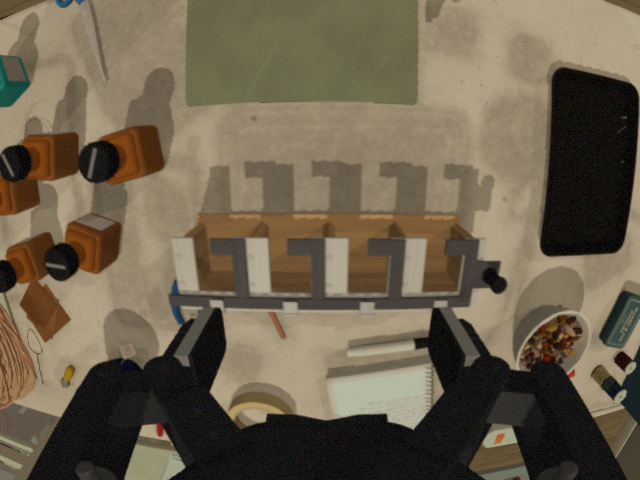

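The wrist view shows the white plate pieces with their right-hand slot edges clear of the comb (columns 199, 270, 348, 424). The knob is at (493,278). I'll get the slot edges from this.

```bash
python3 - <<'E'
from h import *
f=np.load('w1.npz'); im=f['im'].astype(int); w=f['w']; z=w[...,2]
white=(im.min(-1)>115)&(z>.07)&(z<.095)&(np.abs(w[...,1])<.2)&(w[...,0]<.585)
k,l,s,c=cv2.connectedComponentsWithStats(white.astype(np.uint8))
for i in range(1,k):
    p=w[l==i]
    if len(p)>60: print(len(p),'lo',np.percentile(p,2,0).round(4),'hi',np.percentile(p,98,0).round(4), cv2.minAreaRect(p[:,:2].astype(np.float32))[2])
kn=(z>.1)&(z<.13)&(w[...,1]>.12)&(w[...,1]<.22)&(w[...,0]>.5)&(w[...,0]<.62); p=w[kn]; print('knob',len(p),np.percentile(p,[2,50,98],axis=0).round(4))
c=(z>.075)&(z<.1)&(im.max(-1)<95)&(w[...,0]>.5)&(w[...,0]<.63)&(np.abs(w[...,1])<.2);p=w[c];print('comb',np.percentile(p,[1,50,99],axis=0).round(4))
m=(im.sum(-1)<90)&(z<.03)&(w[...,1]>.22); k,l,s,c=cv2.connectedComponentsWithStats(m.astype(np.uint8)); i=1+np.argmax(s[1:,4]); p=w[l==i];p=p[np.isfinite(p[:,0])]
print('tray',cv2.minAreaRect(p[:,:2].astype(np.float32)))
E
```

```text
1076 lo [ 0.5294 -0.1531  0.0808] hi [ 0.5837 -0.1311  0.084 ] 0.02048381231725216
1113 lo [ 0.5295 -0.0747  0.0806] hi [ 0.5834 -0.0551  0.0838] 89.63993072509766
1104 lo [0.5295 0.0014 0.081 ] hi [0.5836 0.0203 0.084 ] 0.014035734347999096
962 lo [0.5304 0.0783 0.0808] hi [0.5837 0.0962 0.0839] 0.5539671778678894
85 lo [0.5296 0.1548 0.0811] hi [0.5499 0.1599 0.0837] 0.8338407278060913
knob 290 [[0.5577 0.1587 0.1009]
 [0.5644 0.1653 0.1134]
 [0.5734 0.1744 0.1152]]
comb [[ 0.528  -0.1552  0.0808]
 [ 0.57    0.0104  0.0868]
 [ 0.6012  0.1703  0.0908]]
tray ((0.45233210921287537, 0.35110053420066833), (0.24064724147319794, 0.16032640635967255), 1.3117738962173462)
```

Rack origin comes out at about (0.570, 0.003) with zero yaw, so the lanes are at y = -0.111, -0.035, 0.041 and 0.117. The knob is at (0.567, 0.1665). I'll open the comb now.

Emit:
move_arm([
  [5, 6.6, 16.4, -8, 0],
  [5, 6.6, 16.4, -8, 0],
  [5, 6.6, 16.4, -8, 0],
  [5, 6.6, 16.4, -17.6, 0],
  [5, 6.6, 16.4, -17.6, 0],
  [5, 6.6, 16.4, -17.6, 0],
  [0.5, 6.6, 16.4, -17.6, 0],
  [0.5, 6.6, 16.4, -17.6, 0],
  [0.5, 6.6, 16.4, -17.6, 0],
  [0.5, 6.6, 16.4, -17.6, 0],
], squeeze=30)

```text
t: 3.7
position: [0.5679, 0.1671, 0.098]
orientation: [-0.002, 3.136, 0.009]
force: [-2.6, 12.9, 0.5]
width: 0.0156
gripper_force: 29.9
```

Emit:
move_arm([
  [0.5, 0, 0.8, 0, 0],
  [0.5, 0, 1.5, 0, 0],
  [0.5, 0, 2.1, 0, 0],
  [0.5, 0, 2.3, 0, 0],
  [0.5, 0, 2.3, 0, 0],
  [0.5, 0, 2.3, 0, 0],
])

```text
t: 4.45
position: [0.5678, 0.1876, 0.0978]
orientation: [-0.002, 3.138, 0.002]
force: [-1.3, -0.6, 9.1]
width: 0.0157
gripper_force: 30.7
```

Emit:
move_arm([
  [0.5, 0, 0.4, 0, 0],
  [0.5, 0, 0.4, 0, 0],
  [0.5, 0, 0.4, 0, 0],
])

```text
t: 4.82
position: [0.5678, 0.1895, 0.0977]
orientation: [-0.002, 3.139, -0.002]
force: [2.0, -8.4, 9.3]
width: 0.0154
gripper_force: 30.8
```

Emit:
move_arm([
  [3.5, 0, 0, 0, 0],
  [3.5, 0, 0, 0, 0],
  [3.5, 0, 0, 6, 0],
  [8.54, 0, 0, 12, 0],
  [8.54, -7, -18, 20, 0],
  [8.54, -7, -18, 20, 0],
  [8.54, -7, -18, 20, 0],
  [8.54, -7, -18, 20, 0],
  [8.54, -7, -18, 20, 0],
])

```text
t: 5.95
position: [0.4963, 0.0103, 0.2961]
orientation: [0.001, 3.14, 0.002]
force: [0.5, 1.6, -0.1]
width: 0.0852
gripper_force: 0.0
```

```bash
python3 - <<'E'
from h import *
im,d,w,s=wrist(); save('w2.png',im); np.savez('w2.npz',im=im,w=w); z=w[...,2]
kn=(z>.1)&(z<.13)&(w[...,1]>.12)&(w[...,1]<.25)&(w[...,0]>.5)&(w[...,0]<.62); p=w[kn]; print('knob',len(p),np.percentile(p,[2,50,98],axis=0).round(4))
print(s['t'],s['position'])
E
```

```text
knob 257 [[0.558  0.1801 0.101 ]
 [0.5645 0.1866 0.1134]
 [0.5742 0.1958 0.1148]]
5.95 [0.49628985 0.0103199  0.29613782]
```

View pics/w2.png

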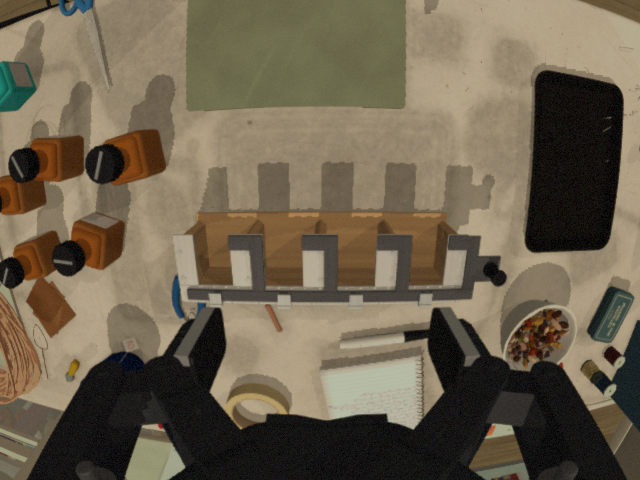

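The comb is open: the knob moved 21.5 mm and the teeth are clear of the slots. Now I'll look at the bottles from above.

Emit:
move_arm([
  [8.54, 0, -33, 1, 0],
  [8.54, 0, -33, 1, 0],
  [8.54, 0, -33, 1, 0],
  [8.54, 0, -33, 1, 0],
  [8.54, 0, -33, 1, 0],
  [8.54, 0, -33, 1, 0],
  [8.54, 0, -33, 1, 0],
])

```text
t: 6.88
position: [0.4969, -0.3193, 0.3034]
orientation: [-0.001, -3.139, -0.002]
force: [0.4, 0.1, -0.8]
width: 0.0852
gripper_force: 0.0
```

```bash
cat >> h.py <<'E'
def bottles(im,w):
    """caps and bodies in a cloud: cap centre and body yaw (mod 90 deg)"""
    z=w[...,2]; m=(z>.1)&(z<.118)&(w[...,0]>.25)&(w[...,0]<.75)
    k,l,s,c=cv2.connectedComponentsWithStats(m.astype(np.uint8)); out=[]
    for i in range(1,k):
        p=w[l==i]
        if len(p)<150: continue
        p=p[p[:,2]>.105]; q=cv2.minEnclosingCircle(p[:,:2].astype(np.float32))
        if q[1]<.014 or q[1]>.025: continue
        cx=(np.percentile(p[:,:2],1,0)+np.percentile(p[:,:2],99,0))/2
        b=(z>.02)&(z<.066)&(np.hypot(w[...,0]-cx[0],w[...,1]-cx[1])<.042)
        col=im[b].mean(0) if b.any() else np.zeros(3)
        if col[2]>col[0]: continue   # turquoise
        B=w[b][:,:2].astype(np.float32); r=cv2.minAreaRect(B)
        a=(r[2]+45)%90-45
        out.append((cx.round(4),round(q[1]*1e3,1),'body',np.round(r[0],4),np.round(r[1],4),'yaw',round(a,1)))
    return out
E
python3 - <<'E'
from h import *
im,d,w,s=wrist(); save('w3.png',im); np.savez('w3.npz',im=im,w=w); print(s['t'],s['position'],s['joint_positions'].round(2))
for b in bottles(im,w): print(*b)
E
```

```text
6.875 [ 0.49687804 -0.31927975  0.30338541] [-0.24  0.18 -0.06 -0.   -1.33 -1.33]
[ 0.4356 -0.3451] 20.5 body [ 0.4352 -0.3454] [0.0563 0.0563] yaw -6.8
[ 0.4453 -0.2201] 20.5 body [ 0.4452 -0.2205] [0.0569 0.0556] yaw 9.4
[ 0.4765 -0.4305] 20.6 body [ 0.4758 -0.4307] [0.0563 0.0565] yaw 1.5
[ 0.5499 -0.294 ] 20.6 body [ 0.5499 -0.2941] [0.0571 0.057 ] yaw -18.0
[ 0.5731 -0.4146] 21.1 body [ 0.5727 -0.4146] [0.0562 0.0565] yaw 11.2
```

View pics/w3.png

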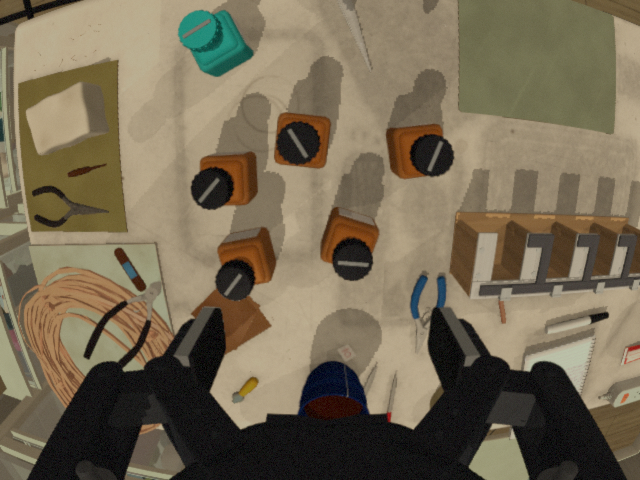

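The close view shows five amber bottles, with measured squares of 56 mm, and the turquoise one at top left to be ignored. First pick is the bottle at (0.445,-0.220), yaw 9.4°.

Emit:
move_arm([
  [7, -5.1, 9.9, -8, 0.164],
  [7, -5.1, 9.9, -14, 0.164],
  [7, -5.1, 9.9, -17, 0.164],
  [7, -5.1, 9.9, -19, 0.164],
  [7, -5.1, 9.9, -21.8, 0.164],
  [7, -5.1, 9.9, -21.8, 0.164],
  [7, -5.1, 9.9, -21.8, 0.164],
  [2.5, -5.1, 9.9, -21.8, 0.164],
  [2.5, -5.1, 9.9, -21.8, 0.164],
  [2.5, -5.1, 9.9, -21.8, 0.164],
  [2.5, -5.1, 9.9, -21.8, 0.164],
], squeeze=50)

```text
t: 8.3
position: [0.4462, -0.2201, 0.0886]
orientation: [-0.258, 3.129, -0.0]
force: [-2.0, 3.9, 6.7]
width: 0.0378
gripper_force: 49.4
```

```bash
python3 - <<'E'
from h import *
s=robot.read_state();print(s)
E
```

```text
{'t': 8.3, 'joint_positions': array([-6.25749661e-02,  2.13459826e-01, -5.62799032e-01, -3.72616561e-05,
       -7.92201702e-01, -1.34348542e+00]), 'joint_vel': array([-9.33146833e-04,  1.14956109e-03, -7.06092369e-05,  2.98389670e-04,
        3.87301872e-04,  2.04446578e-05]), 'joint_efforts': array([-1.13856845e+00, -3.66502976e+01,  2.08838761e+01,  5.31124994e+00,
        5.20891808e-01, -1.73540189e-03]), 'position': array([ 0.44621635, -0.22012467,  0.08863685]), 'orientation': array([-2.58242746e-01,  3.12863771e+00, -4.88299216e-04]), 'force': array([-1.98910394,  3.90351798,  6.69839577]), 'torque': array([ 1.21466937e+00,  4.16038029e-01, -1.05600464e-03]), 'gripper_force': 49.413700103759766, 'width': 0.03776085003239946}
```

Emit:
move_arm([
  [2.5, 0, 0, 3, 0],
  [2.5, 0, 3, 3, -0.08],
  [2.5, 0, 7, 3, -0.164],
  [2.5, 0, 10.9, 3, -0.164],
  [2.5, 0, 10.9, 2, -0.164],
  [2.5, 0, 10.9, 0.9, -0.164],
  [2.5, 0, 10.9, 0.9, -0.164],
  [2.5, 0, 10.9, 0.9, -0.164],
])

```text
t: 9.3
position: [0.4453, -0.1118, 0.0962]
orientation: [-0.001, -3.141, 0.0]
force: [0.5, -0.5, -2.3]
width: 0.0376
gripper_force: 51.7
```

```bash
python3 - <<'E'
from h import *
s=robot.read_state();print(s['force'],s['torque'],s['position'],s['orientation'])
im,d=optics.grab_frame('side'); save('s1.png',cv2.resize(im[180:400,180:440],None,fx=2.5,fy=2.5))
E
```

```text
[ 0.49515612 -0.50403395 -2.34295884] [ 0.04131179 -0.02121928  0.0119459 ] [ 0.44529215 -0.11179423  0.09618078] [-6.31046219e-04 -3.14102116e+00  3.57456417e-04]
```

View pics/s1.png

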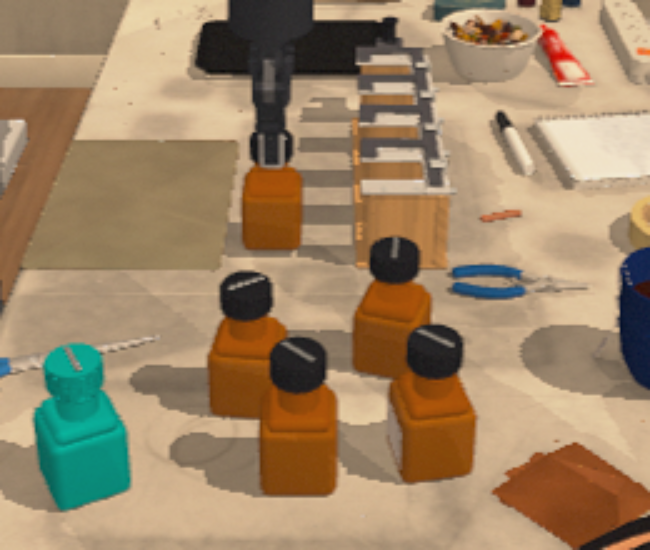

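The bottle hangs upright and square in front of lane 1, so I'll slide it in.

Emit:
move_arm([
  [2.5, 3, 0, 0, 0],
  [2.5, 5, 0, 0, 0],
  [2.5, 7, 0, 0, 0],
  [2.5, 9, 0, 0, 0],
  [2.5, 10.5, 0, 0, 0],
  [2.5, 11.8, 0, 0, 0],
  [2.5, 12.4, 0, 0, 0],
  [2.5, 12.4, 0, 0, 0],
])

```text
t: 10.35
position: [0.5687, -0.1112, 0.0959]
orientation: [0.001, -3.14, -0.0]
force: [-0.2, 0.7, -3.4]
width: 0.0376
gripper_force: 51.7
```

Emit:
move_arm([
  [2.5, 0, 0, -0.25, 0],
  [2.5, 0, 0, -0.25, 0.1],
  [2.5, 0, 0, -0.25, 0.2],
  [2.5, 0, 0, -0.25, 0.3],
  [2.5, 0, 0, -0.25, 0.4],
  [2.5, 0, 0, -0.25, 0.4],
])

```text
t: 11.1
position: [0.5685, -0.1109, 0.0939]
orientation: [0.624, -3.078, -0.001]
force: [-3.9, 3.5, 1.8]
width: 0.0373
gripper_force: 52.3
```

```bash
cat > st.py <<'E'
from h import *
s=robot.read_state();print(s['force'].round(2),s['torque'].round(3),s['position'].round(4),'yaw',round(2*np.degrees(np.arctan2(s['orientation'][1],s['orientation'][0]))-180,1),'j6 effort',s['joint_efforts'][5].round(3), s['joint_positions'].round(2))
E
python3 st.py
```

```text
[-3.93  3.47  1.77] [ 1.108  1.762 -0.058] [ 0.5685 -0.1109  0.0939] yaw -337.1 j6 effort 0.874 [ 0.14  0.33 -0.38 -0.   -0.87 -1.32]
```

Emit:
move_arm([
  [2.5, 0, 0, 0, -0.2],
  [2.5, 0, 0, 0, -0.3],
  [2.5, 0, 0, 0, -0.4],
  [2.5, 0, 0, 0, -0.4],
])

```text
t: 11.6
position: [0.5688, -0.1113, 0.0939]
orientation: [-0.001, -3.141, 0.0]
force: [-5.1, -1.3, 1.4]
width: 0.0378
gripper_force: 52.2
```

```bash
python3 st.py
```

```text
[-5.15 -1.35  1.35] [-0.334  1.626 -0.127] [ 0.5688 -0.1113  0.0939] yaw -360.0 j6 effort -0.749 [ 0.14  0.33 -0.38  0.   -0.87 -1.72]
```

Emit:
move_arm([
  [2.5, 0, 0, 0, -0.2],
  [2.5, 0, 0, 0, -0.4],
  [2.5, 0, 0, 0, -0.4],
])

```text
t: 11.98
position: [0.5684, -0.1117, 0.0938]
orientation: [-0.625, -3.077, 0.002]
force: [-5.4, -2.7, 0.9]
width: 0.0373
gripper_force: 52.1
```

```bash
python3 st.py; python3 -c "
from h import *
im,d,w,s=wrist(); save('w4.png',im[120:480,150:500])"
```

```text
[-5.41 -2.69  0.93] [-0.934  2.044  0.121] [ 0.5684 -0.1117  0.0938] yaw -383.0 j6 effort -0.854 [ 0.14  0.33 -0.38  0.   -0.87 -2.12]
```

View pics/w4.png

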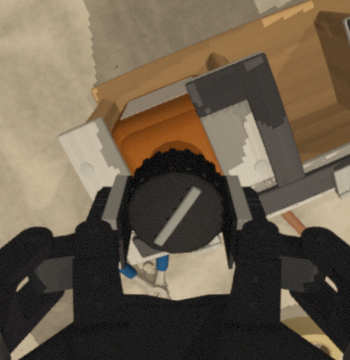

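The fingers slip at about ±0.85 N m both ways, so this cap is sound. I'll release it, rise and look at the rest.

Emit:
move_arm([
  [5.5, 0, 0, 0, 0],
  [5.5, 0, 0, 0, 0],
  [5.5, 0, 0, 6, 0.1],
  [5.5, 0, 0, 12, 0.2],
  [6, -3, -6, 18, 0.3],
  [7, -6, -12, 20, 0.4],
  [7, -7.3, -18, 21, 0.4],
  [7, -7.3, -20.8, 21, 0.4],
  [7, -7.3, -20.8, 21, 0.4],
  [7, -7.3, -20.8, 21, 0.4],
])

```text
t: 13.28
position: [0.4965, -0.3192, 0.3037]
orientation: [-0.0, 3.141, 0.0]
force: [0.5, -0.1, -0.4]
width: 0.0699
gripper_force: 0.0
```

```bash
cat > look.py <<'E'
from h import *
im,d,w,s=wrist(); print(s['t'],s['position'].round(4))
for b in bottles(im,w): print(*b)
E
python3 look.py
```

```text
13.275 [ 0.4965 -0.3192  0.3037]
[ 0.4355 -0.3452] 20.7 body [ 0.4353 -0.3456] [0.0563 0.0562] yaw -6.6
[ 0.4764 -0.4304] 20.5 body [ 0.4762 -0.4311] [0.0572 0.0573] yaw 1.1
[ 0.5499 -0.2942] 20.5 body [ 0.5494 -0.2942] [0.0568 0.0563] yaw -17.9
[ 0.5664 -0.1115] 20.3 body [ 0.5599 -0.1017] [0.0564 0.0539] yaw 14.3
[ 0.5729 -0.4144] 20.6 body [ 0.5725 -0.415 ] [0.0559 0.0574] yaw 9.9
```

Bottle 1 is home. Next is (0.550,-0.294), yaw -18°, into lane 2.

Emit:
move_arm([
  [7, 5.35, 2.5, -8, -0.15],
  [7, 5.35, 2.5, -14, -0.314],
  [7, 5.35, 2.5, -17, -0.314],
  [7, 5.35, 2.5, -19, -0.314],
  [7, 5.35, 2.5, -21.6, -0.314],
  [7, 5.35, 2.5, -21.6, -0.314],
  [7, 5.35, 2.5, -21.6, -0.314],
  [2.5, 5.35, 2.5, -21.6, -0.314],
  [2.5, 5.35, 2.5, -21.6, -0.314],
  [2.5, 5.35, 2.5, -21.6, -0.314],
  [2.5, 5.35, 2.5, -21.6, -0.314],
])

```text
t: 14.7
position: [0.5506, -0.2942, 0.0893]
orientation: [0.489, 3.101, -0.0]
force: [-0.9, 3.0, 6.0]
width: 0.0373
gripper_force: 49.9
```

Emit:
move_arm([
  [2.5, 0, 0, 3, 0],
  [2.5, -4, 3.5, 3, 0.08],
  [2.5, -8, 7, 3, 0.16],
  [2.5, -10.4, 11, 3, 0.24],
  [2.5, -10.4, 16, 3, 0.314],
  [2.5, -10.4, 21, 3, 0.314],
  [2.5, -10.4, 25.9, 2, 0.314],
  [2.5, -10.4, 25.9, 0.9, 0.314],
  [2.5, -10.4, 25.9, 0.9, 0.314],
  [2.5, -10.4, 25.9, 0.9, 0.314],
])

```text
t: 15.95
position: [0.4458, -0.036, 0.0969]
orientation: [-0.001, -3.141, 0.0]
force: [-0.0, -0.4, -1.8]
width: 0.0373
gripper_force: 51.6
```

```bash
python3 st.py
```

```text
[-0.01 -0.37 -1.8 ] [-0.014 -0.013 -0.063] [ 0.4458 -0.036   0.0969] yaw -360.0 j6 effort 0.008 [ 0.36  0.12 -0.66  0.   -0.79 -1.93]
```

Emit:
move_arm([
  [2.5, 3, 0.05, 0, 0],
  [2.5, 5, 0.05, 0, 0],
  [2.5, 7, 0.05, 0, 0],
  [2.5, 9, 0.05, 0, 0],
  [2.5, 10.5, 0.05, 0, 0],
  [2.5, 11.8, 0.05, 0, 0],
  [2.5, 12.4, 0.05, 0, 0],
  [2.5, 12.4, 0.05, 0, 0],
])

```text
t: 16.95
position: [0.5685, -0.0351, 0.0961]
orientation: [0.0, -3.139, 0.001]
force: [-2.7, -0.6, -2.2]
width: 0.0373
gripper_force: 51.6
```

Emit:
move_arm([
  [2.5, 0, 0, -0.25, 0],
  [2.5, 0, 0, -0.25, 0.1],
  [2.5, 0, 0, -0.25, 0.2],
  [2.5, 0, 0, -0.25, 0.3],
  [2.5, 0, 0, -0.25, 0.4],
  [2.5, 0, 0, -0.25, 0.4],
])

```text
t: 17.7
position: [0.5703, -0.0331, 0.095]
orientation: [-0.627, 3.076, 0.002]
force: [-2.7, 5.3, 2.0]
width: 0.0372
gripper_force: 51.9
```

```bash
python3 st.py
```

```text
[-2.67  5.28  2.03] [ 2.328  1.07  -0.061] [ 0.5703 -0.0331  0.095 ] yaw 23.1 j6 effort 0.723 [ 0.28  0.31 -0.4  -0.   -0.86 -1.45]
```

Also held (0.72 N m), so sound. Release and look again.

Emit:
move_arm([
  [5.5, 0, 0, 0, 0],
  [5.5, 0, 0, 0, 0],
  [5.5, 0, 0, 6, -0.1],
  [5.5, 0, 0, 12, -0.2],
  [6, -3, -6, 18, -0.3],
  [7, -6, -12, 20, -0.4],
  [7, -7.3, -18, 21, -0.4],
  [7, -7.3, -24, 21, -0.4],
  [7, -7.3, -28.5, 21, -0.4],
  [7, -7.3, -28.5, 21, -0.4],
  [7, -7.3, -28.5, 21, -0.4],
])

```text
t: 19.08
position: [0.4966, -0.3203, 0.304]
orientation: [-0.002, -3.141, -0.0]
force: [0.5, -0.9, -0.3]
width: 0.0699
gripper_force: 0.0
```

```bash
python3 look.py; python3 st.py
```

```text
19.075 [ 0.4966 -0.3203  0.304 ]
[ 0.4355 -0.3454] 20.8 body [ 0.4353 -0.3454] [0.0562 0.0561] yaw -7.0
[ 0.4765 -0.4304] 20.6 body [ 0.4762 -0.4305] [0.0566 0.0564] yaw 0.2
[ 0.5632 -0.036 ] 20.8 body [ 0.5657 -0.0285] [0.0622 0.0568] yaw 5.3
[ 0.5665 -0.1114] 20.8 body [ 0.5655 -0.107 ] [0.055  0.0572] yaw 0.7
[ 0.573  -0.4141] 20.6 body [ 0.5724 -0.415 ] [0.0553 0.0568] yaw 10.9
[-0.27 -0.22  0.68] [ 0.059 -0.019 -0.033] [ 0.4968 -0.3194  0.3041] yaw -360.0 j6 effort 0.064 [-0.24  0.18 -0.06 -0.   -1.32 -1.33]
```

Bottle 3: (0.4355,-0.345), yaw -7°, into lane 3.

Emit:
move_arm([
  [7, -6.1, -2.6, -8, -0.12],
  [7, -6.1, -2.6, -14, -0.12],
  [7, -6.1, -2.6, -17, -0.12],
  [7, -6.1, -2.6, -19, -0.12],
  [7, -6.1, -2.6, -21.6, -0.12],
  [7, -6.1, -2.6, -21.6, -0.12],
  [7, -6.1, -2.6, -21.6, -0.12],
  [2.5, -6.1, -2.6, -21.6, -0.12],
  [2.5, -6.1, -2.6, -21.6, -0.12],
  [2.5, -6.1, -2.6, -21.6, -0.12],
  [2.5, -6.1, -2.6, -21.6, -0.12],
])

```text
t: 20.5
position: [0.4366, -0.3458, 0.0897]
orientation: [0.187, 3.134, -0.001]
force: [-0.5, 3.0, 5.8]
width: 0.0374
gripper_force: 49.6
```

Emit:
move_arm([
  [2.5, 0, 0, 3, 0],
  [2.5, 0, 4, 3, 0.06],
  [2.5, 1, 9, 3, 0.12],
  [2.5, 1, 15, 3, 0.12],
  [2.5, 1, 21, 3, 0.12],
  [2.5, 1, 27, 3, 0.12],
  [2.5, 1, 33, 3, 0.12],
  [2.5, 1, 38.65, 3, 0.12],
  [2.5, 1, 38.65, 1.5, 0.12],
  [2.5, 1, 38.65, 0.9, 0.12],
  [2.5, 1, 38.65, 0.9, 0.12],
])

```text
t: 21.88
position: [0.4455, 0.0402, 0.0971]
orientation: [-0.0, -3.141, 0.001]
force: [-0.1, 0.9, -1.8]
width: 0.0377
gripper_force: 51.3
```

```bash
python3 st.py
```

```text
[-0.15  0.87 -1.81] [-0.009 -0.027  0.055] [0.4455 0.0402 0.0971] yaw -360.0 j6 effort -0.0 [ 0.53  0.12 -0.65 -0.   -0.79 -2.1 ]
```

Emit:
move_arm([
  [2.5, 3, 0.05, 0, 0],
  [2.5, 5, 0.05, 0, 0],
  [2.5, 7, 0.05, 0, 0],
  [2.5, 9, 0.05, 0, 0],
  [2.5, 10.5, 0.05, 0, 0],
  [2.5, 11.8, 0.05, 0, 0],
  [2.5, 12.4, 0.05, 0, 0],
  [2.5, 12.4, 0.05, 0, 0],
])

```text
t: 22.88
position: [0.5693, 0.0411, 0.0969]
orientation: [0.0, -3.14, 0.0]
force: [0.1, 0.3, -2.6]
width: 0.0376
gripper_force: 51.4
```

Emit:
move_arm([
  [2.5, 0, 0, -0.25, 0],
  [2.5, 0, 0, -0.25, 0.1],
  [2.5, 0, 0, -0.25, 0.2],
  [2.5, 0, 0, -0.25, 0.3],
  [2.5, 0, 0, -0.25, 0.4],
  [2.5, 0, 0, -0.25, 0.4],
])

```text
t: 23.62
position: [0.5701, 0.043, 0.0952]
orientation: [-0.627, 3.076, 0.003]
force: [-1.3, 5.6, -0.3]
width: 0.0375
gripper_force: 51.1
```

```bash
python3 st.py
```

```text
[-1.29  5.58 -0.35] [ 2.252  0.576 -0.071] [0.5701 0.043  0.0952] yaw 23.1 j6 effort 0.758 [ 0.42  0.31 -0.39 -0.   -0.86 -1.58]
```

Sound again (0.76 N m). Release and look.

Emit:
move_arm([
  [5.5, 0, 0, 0, 0],
  [5.5, 0, 0, 0, 0],
  [5.5, 0, 0, 6, -0.1],
  [5.5, 0, 0, 12, -0.2],
  [6, -3, -6, 18, -0.3],
  [7, -6, -12, 20, -0.4],
  [7, -7.3, -18, 21, -0.4],
  [7, -7.3, -24, 21, -0.4],
  [7, -7.3, -30, 21, -0.4],
  [7, -7.3, -36.1, 21, -0.4],
  [7, -7.3, -36.1, 21, -0.4],
  [7, -7.3, -36.1, 21, -0.4],
])

```text
t: 25.12
position: [0.4962, -0.3214, 0.3042]
orientation: [-0.004, -3.141, 0.0]
force: [-0.6, 0.1, -0.1]
width: 0.0698
gripper_force: 0.0
```

```bash
python3 look.py; python3 st.py
```

```text
25.125 [ 0.4962 -0.3214  0.3042]
[ 0.4763 -0.4305] 20.8 body [ 0.4756 -0.4308] [0.0569 0.0557] yaw -0.2
[ 0.5632 -0.0366] 21.1 body [ 0.5658 -0.028 ] [0.0626 0.0563] yaw 5.8
[0.5628 0.0394] 21.1 body [0.5578 0.0572] [0.0741 0.0473] yaw 30.1
[ 0.5665 -0.1115] 20.7 body [ 0.56   -0.1015] [0.0574 0.0542] yaw 15.9
[ 0.5729 -0.4142] 20.8 body [ 0.5729 -0.4149] [0.0565 0.0573] yaw 11.1
[ 0.09 -0.02 -0.46] [ 0.021 -0.052 -0.006] [ 0.4964 -0.3203  0.3044] yaw -360.1 j6 effort 0.127 [-0.24  0.18 -0.06  0.   -1.33 -1.33]
```

Bottle 4: (0.573,-0.414), yaw 10.9°, into lane 4.

Emit:
move_arm([
  [7, 7.6, -9.5, -6, 0.19],
  [7, 7.6, -9.5, -12, 0.19],
  [7, 7.6, -9.5, -17, 0.19],
  [7, 7.6, -9.5, -19, 0.19],
  [7, 7.6, -9.5, -21.7, 0.19],
  [7, 7.6, -9.5, -21.7, 0.19],
  [7, 7.6, -9.5, -21.7, 0.19],
  [2.5, 7.6, -9.5, -21.7, 0.19],
  [2.5, 7.6, -9.5, -21.7, 0.19],
  [2.5, 7.6, -9.5, -21.7, 0.19],
  [2.5, 7.6, -9.5, -21.7, 0.19],
])

```text
t: 26.55
position: [0.5737, -0.4147, 0.09]
orientation: [-0.3, 3.125, -0.002]
force: [-0.5, 1.5, 6.2]
width: 0.0373
gripper_force: 49.8
```

Emit:
move_arm([
  [2.5, 0, 0, 3, 0],
  [2.5, -3.5, 4.5, 3, -0.05],
  [2.5, -7.3, 9.4, 3, -0.1],
  [2.5, -10, 13.4, 3, -0.15],
  [2.5, -12.7, 18, 3, -0.19],
  [2.5, -12.7, 24, 3, -0.19],
  [2.5, -12.7, 30, 3, -0.19],
  [2.5, -12.7, 36, 3, -0.19],
  [2.5, -12.7, 42, 3, -0.19],
  [2.5, -12.7, 48, 3, -0.19],
  [2.5, -12.7, 53.2, 2, -0.19],
  [2.5, -12.7, 53.2, 0.9, -0.19],
])

```text
t: 28.05
position: [0.4464, 0.1209, 0.0973]
orientation: [-0.008, 3.139, 0.003]
force: [0.6, -0.5, -3.7]
width: 0.0376
gripper_force: 52.3
```

Emit:
move_arm([
  [2.5, 0, 0, 0, 0],
  [2.5, 0, 0, 0, 0],
])

```text
t: 28.3
position: [0.4458, 0.1164, 0.0971]
orientation: [-0.001, -3.142, 0.0]
force: [0.4, 0.7, -3.5]
width: 0.0376
gripper_force: 52.3
```

```bash
python3 st.py
```

```text
[ 0.39  0.67 -3.5 ] [ 0.038 -0.015 -0.012] [0.4458 0.1164 0.0971] yaw -360.0 j6 effort 0.005 [ 0.68  0.15 -0.63  0.   -0.8  -2.26]
```

Emit:
move_arm([
  [2.5, 3, 0.05, 0, 0],
  [2.5, 5, 0.05, 0, 0],
  [2.5, 7, 0.05, 0, 0],
  [2.5, 9, 0.05, 0, 0],
  [2.5, 10.5, 0.05, 0, 0],
  [2.5, 11.8, 0.05, 0, 0],
  [2.5, 12.4, 0.05, 0, 0],
  [2.5, 12.4, 0.05, 0, 0],
])

```text
t: 29.3
position: [0.5685, 0.1172, 0.096]
orientation: [-0.0, -3.139, 0.002]
force: [-2.1, -1.4, -4.3]
width: 0.0376
gripper_force: 52.3
```

Emit:
move_arm([
  [2.5, 0, 0, -0.25, 0],
  [2.5, 0, 0, -0.25, 0.1],
  [2.5, 0, 0, -0.25, 0.2],
  [2.5, 0, 0, -0.25, 0.3],
  [2.5, 0, 0, -0.25, 0.4],
  [2.5, 0, 0, -0.25, 0.4],
])

```text
t: 30.05
position: [0.5687, 0.1176, 0.0955]
orientation: [0.628, -3.077, 0.0]
force: [-9.3, -0.6, 9.9]
width: 0.0379
gripper_force: 53.6
```

```bash
python3 st.py
```

```text
[-9.34 -0.58  9.92] [-0.055  3.503  0.127] [0.5687 0.1176 0.0955] yaw -336.9 j6 effort 0.504 [ 0.54  0.33 -0.37 -0.   -0.87 -1.71]
```

Emit:
move_arm([
  [2.5, -0.3, 0, 0.15, 0],
  [2.5, -0.3, 0, 0.15, 0],
  [2.5, -0.3, 0, 0.15, 0.1],
  [2.5, -0.3, 0, 0.15, 0.2],
  [2.5, -0.3, 0, 0.15, 0.2],
])

```text
t: 30.68
position: [0.5664, 0.1178, 0.0955]
orientation: [0.928, -3.0, -0.0]
force: [-3.3, -0.1, -0.7]
width: 0.0376
gripper_force: 52.7
```

```bash
python3 st.py
```

```text
[-3.29 -0.1  -0.65] [ 0.082  1.247 -0.076] [0.5664 0.1178 0.0955] yaw -325.6 j6 effort 0.915 [ 0.54  0.33 -0.38 -0.   -0.87 -1.51]
```

Emit:
move_arm([
  [2.5, 0, 0, 0, -0.15],
  [2.5, 0, 0, 0, -0.3],
  [2.5, 0, 0, 0, -0.45],
  [2.5, 0, 0, 0, -0.6],
  [2.5, 0, 0, 0, -0.75],
  [2.5, 0, 0, 0, -0.9],
  [2.5, 0, 0, 0, -0.9],
  [2.5, 0, 0, 0, -0.9],
])

```text
t: 31.68
position: [0.5668, 0.1178, 0.0955]
orientation: [-0.465, -3.107, 0.0]
force: [-1.7, -0.5, -3.8]
width: 0.0376
gripper_force: 52.3
```

```bash
python3 st.py
```

```text
[-1.73 -0.45 -3.76] [-0.209  0.679  0.012] [0.5668 0.1178 0.0955] yaw -377.0 j6 effort -0.108 [ 0.54  0.33 -0.38  0.   -0.87 -2.41]
```

The readings are mixed, so I'll feel it again in steps.

Emit:
move_arm([
  [2.5, 0, 0, 0, -0.15],
  [2.5, 0, 0, 0, -0.3],
  [2.5, 0, 0, 0, -0.3],
])

```text
t: 32.05
position: [0.5667, 0.1177, 0.0956]
orientation: [-0.924, -3.002, 0.001]
force: [-2.3, -0.3, -3.0]
width: 0.0377
gripper_force: 52.3
```

```bash
python3 st.py
```

```text
[-2.31 -0.32 -3.02] [-0.408  0.804  0.052] [0.5667 0.1177 0.0956] yaw -394.2 j6 effort -1.276 [ 0.54  0.33 -0.38 -0.   -0.87 -2.71]
```

Emit:
move_arm([
  [2.5, 0, 0, 0, 0.15],
  [2.5, 0, 0, 0, 0.3],
  [2.5, 0, 0, 0, 0.4],
  [2.5, 0, 0, 0, 0.4],
])

```text
t: 32.55
position: [0.5668, 0.1176, 0.0958]
orientation: [-0.308, -3.126, 0.0]
force: [-2.5, -1.8, -2.4]
width: 0.0372
gripper_force: 52.5
```

```bash
python3 st.py; python3 -c "
from h import *
im,d,w,s=wrist(); save('w5.png',im[120:480,150:500]); np.save('w5.npy',im)"
```

```text
[-2.46 -1.78 -2.45] [-0.44   1.084 -0.052] [0.5668 0.1176 0.0958] yaw -371.3 j6 effort 0.996 [ 0.54  0.33 -0.38  0.   -0.87 -2.31]
```

Emit:
move_arm([
  [2.5, 0, 0, 0, 0.15],
  [2.5, 0, 0, 0, 0.3],
  [2.5, 0, 0, 0, 0.4],
  [2.5, 0, 0, 0, 0.4],
])

```text
t: 33.1
position: [0.5668, 0.1178, 0.0957]
orientation: [0.313, -3.126, 0.0]
force: [-3.3, -0.4, -2.5]
width: 0.0372
gripper_force: 52.4
```

```bash
python3 st.py;python3 -c "
from h import *
im,d,w,s=wrist(); a=np.load('w5.npy'); save('w6.png',np.hstack([a[200:480,150:500],im[200:480,150:500]]))"
```

```text
[-3.28 -0.4  -2.46] [-0.437  1.164 -0.105] [0.5668 0.1178 0.0957] yaw -348.6 j6 effort 0.961 [ 0.54  0.33 -0.38 -0.   -0.87 -1.91]
```

View pics/w6.png

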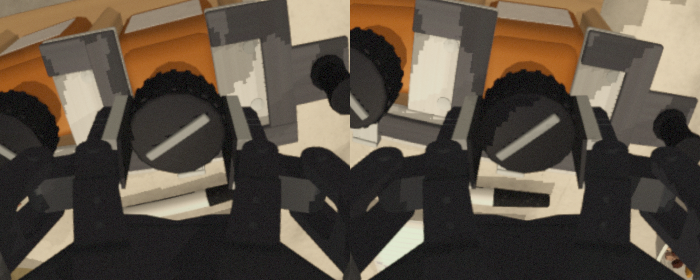

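The cap kept its angle in the fingers through a 23° turn, so it turned with them. Joint effort read right after a motion is unreliable because it is dynamic. I'll read again after settling.

Emit:
move_arm([
  [2.5, 0, 0, 0, 0.15],
  [2.5, 0, 0, 0, 0.3],
  [2.5, 0, 0, 0, 0.4],
  [2.5, 0, 0, 0, 0.4],
  [2.5, 0, 0, 0, 0.4],
  [2.5, 0, 0, 0, 0.4],
  [2.5, 0, 0, 0, 0.4],
  [2.5, 0, 0, 0, 0.4],
])

```text
t: 34.15
position: [0.5668, 0.118, 0.0957]
orientation: [0.929, -3.001, -0.0]
force: [-4.4, 0.7, -3.6]
width: 0.0377
gripper_force: 52.3
```

```bash
python3 st.py;python3 -c "
from h import *
im,d,w,s=wrist(); a=np.load('w3.npz')['im']; np.save('w7.npy',im)
g=cv2.cvtColor(im,cv2.COLOR_RGB2GRAY)
for n,i,roi in (('w5',np.load('w5.npy'),(220,285,290,370)),('now',im,(220,285,290,370))):
    r0,r1,c0,c1=300,375,285,370
    m=(cv2.cvtColor(i,cv2.COLOR_RGB2GRAY)[r0:r1,c0:c1]>110)
    k,l,s2,c=cv2.connectedComponentsWithStats(m.astype(np.uint8))
    for q in range(1,k):
        if 60<s2[q,4]<1500:
            v,u=np.nonzero(l==q); print(n,s2[q],cv2.minAreaRect(np.stack([u,v],1).astype(np.float32)))
"
```

```text
[-4.45  0.71 -3.64] [ 0.31   1.829 -0.129] [0.5668 0.118  0.0957] yaw -325.6 j6 effort 0.09 [ 0.54  0.33 -0.38 -0.   -0.87 -1.51]
w5 [ 11  15  63  45 596] ((42.41252136230469, 37.52333068847656), (8.7874755859375, 71.52200317382812), 55.080596923828125)
w5 [  0  57  85  18 532] ((42.0, 65.5), (17.0, 84.0), 90.0)
now [ 11  28  47  32 411] ((34.058074951171875, 43.08558654785156), (8.422521591186523, 51.5399169921875), 55.840309143066406)
now [  0  52  42  23 351] ((20.499996185302734, 63.0), (40.99999237060547, 21.999996185302734), -0.0)
now [ 73  53  12  17 113] ((78.5, 61.0), (16.0, 11.0), 90.0)
```

The settled torque is only about 0.1 N m and the rib stayed fixed to the fingers, so bottle 4 is stripped and goes to the tray. Bottles 1–3 need a settled re-test.

Emit:
move_arm([
  [2.5, 0, 0, 0.1, -0.15],
  [2.5, 0, 0, 0.1, -0.3],
  [2.5, 0, 0, 0.1, -0.45],
  [2.5, 0, 0, 0.1, -0.6],
  [2.5, 0, 0, 0.1, -0.6],
  [2.5, -2, 0, 0.1, -0.6],
  [2.5, -4, 0, 0.1, -0.6],
  [2.5, -6, 0, 0.1, -0.6],
  [2.5, -8, 0, 0.1, -0.6],
  [2.5, -10, 0, 0.1, -0.6],
  [2.5, -12, 0, 0.1, -0.6],
  [2.5, -12, 0, 0.1, -0.6],
])

```text
t: 35.7
position: [0.4471, 0.1183, 0.0976]
orientation: [-0.008, 3.139, 0.002]
force: [0.9, 0.7, -2.7]
width: 0.0377
gripper_force: 52.4
```

Emit:
move_arm([
  [2.5, 0, 2, 4, 0],
  [2.5, 0, 7, 4, 0],
  [2.5, 1, 12, 4, 0],
  [2.5, 3, 17, 4, 0],
  [2.5, 5, 22, 4, 0],
  [2.5, 7, 26.6, 4, 0],
  [2.5, 7, 26.6, 4, 0],
  [2.5, 7, 26.6, 4, 0],
  [2.5, 7, 26.6, 4, 0],
  [2.5, 7, 26.6, 4, 0],
])

```text
t: 36.95
position: [0.517, 0.3833, 0.1374]
orientation: [-0.001, 3.141, 0.001]
force: [1.1, 0.2, -3.4]
width: 0.0378
gripper_force: 52.6
```

```bash
python3 st.py;python3 -c "
from h import *
im,d=optics.grab_frame('side'); save('s2.png',np.hstack([cv2.resize(im[130:300,220:440],None,fx=1.8,fy=1.8)]))
im,d,w,s=wrist(); save('w8.png',im)"
```

```text
[ 1.09  0.24 -3.39] [-0.009 -0.028  0.004] [0.517  0.3833 0.1374] yaw 0.0 j6 effort 0.014 [ 0.94  0.38 -0.18  0.   -1.01 -2.51]
```

View pics/w8.png

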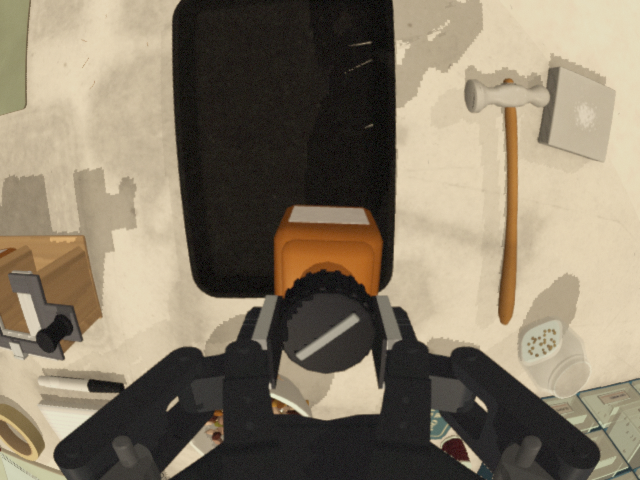

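The bottle is square over the tray's far corner. I'll set it down, then go to lane 3.

Emit:
move_arm([
  [2.5, 0, 0, -2.5, 0],
  [2.5, 0, 0, -4, 0],
  [2.5, 0, 0, -4.4, 0],
  [2.5, 0, 0, -4.4, 0],
  [5.5, 0, 0, -4.4, 0],
  [5.5, 0, 0, -4.4, 0],
  [5.5, 0, 0, 2, 0],
  [5.5, 0, 0, 7, 0],
  [5.5, -1, -5, 11, 0],
  [5.5, -3, -11, 12, 0],
  [5.5, -3, -17, 12, 0],
  [5.5, -3, -23, 12, 0],
])

```text
t: 38.55
position: [0.4866, 0.1524, 0.258]
orientation: [-0.003, 3.139, 0.002]
force: [1.4, -0.6, 0.0]
width: 0.0555
gripper_force: 0.0
```

Emit:
move_arm([
  [5.5, -3, -6, 4, 0],
  [5.5, -3, -11.2, 4, 0],
  [5.5, -3, -11.2, 4, 0],
  [5.5, -3, -11.2, 4, 0],
  [5.5, -3, -11.2, 4, 0],
])

```text
t: 39.17
position: [0.457, 0.0427, 0.2966]
orientation: [0.003, -3.141, 0.0]
force: [0.8, 0.8, 0.0]
width: 0.055
gripper_force: 0.0
```

```bash
python3 look.py; python3 st.py
```

```text
39.175 [0.457  0.0427 0.2966]
[0.5169 0.3823] 20.8 body [0.5164 0.3804] [0.054  0.0561] yaw -2.1
[ 0.5658 -0.1094] 20.7 body [ 0.5578 -0.1178] [0.0587 0.0643] yaw -20.7
[ 0.559  -0.0332] 20.5 body [ 0.5555 -0.0405] [0.0649 0.0662] yaw -17.8
[0.5626 0.0414] 21.3 body [0.5404 0.0413] [0.015  0.0658] yaw 1.9
[-0.45 -0.28 -0.46] [ 0.001 -0.024 -0.031] [0.457  0.0428 0.2965] yaw -359.9 j6 effort -0.007 [ 0.52 -0.05 -0.33 -0.   -1.29 -2.09]
```

Emit:
move_arm([
  [5.5, 10.6, 0, -6, 0],
  [5.5, 10.6, 0, -12, 0],
  [5.5, 10.6, 0, -16, 0],
  [5.5, 10.6, 0, -20.2, 0],
  [5.5, 10.6, 0, -20.2, 0],
  [5.5, 10.6, 0, -20.2, 0],
  [2.5, 10.6, 0, -20.2, 0],
  [2.5, 10.6, 0, -20.2, 0],
  [2.5, 10.6, 0, -20.2, 0],
  [2.5, 10.8, 0, -20.2, 0],
  [2.5, 11, 0, -20.2, 0],
  [2.5, 11, 0, -20.2, 0],
])

```text
t: 40.72
position: [0.5678, 0.0422, 0.0984]
orientation: [-0.002, 3.138, 0.002]
force: [-5.9, 0.1, 15.6]
width: 0.0371
gripper_force: 50.8
```

```bash
cat > rib.py <<'E'
from h import *
import sys
im,d,w,s=wrist(); g=cv2.cvtColor(im,cv2.COLOR_RGB2GRAY)
K=optics.calibration('wrist'); H=np.array(K['hand_eye'])
c=np.zeros((480,640),np.uint8); cv2.circle(c,(328,337),40,1,-1)
m=(g>95)&(c>0); k,l,st,ce=cv2.connectedComponentsWithStats(m.astype(np.uint8))
for q in np.argsort(-st[1:,4])[:4]+1:
    v,u=np.nonzero(l==q); 
    if len(u)>80:
        (cx,cy),(a,b),t=cv2.minAreaRect(np.stack([u,v],1).astype(np.float32)); t=-(t if a>b else t+90)
        print('rib?',len(u),round(cx),round(cy),round(max(a,b)),round(min(a,b)),'angle',round(t%180,1))
exec(open('st.py').read())
E
python3 rib.py
```

```text
rib? 652 326 331 69 10 angle 139.8
rib? 647 328 367 68 20 angle 0.0
[-5.99  0.54 14.65] [0.151 2.36  0.062] [0.5678 0.0422 0.0984] yaw 0.1 j6 effort 0.023 [ 0.42  0.31 -0.4   0.   -0.86 -1.99]
```

Emit:
move_arm([
  [2.5, 0, 0, 0, 0.15],
  [2.5, 0, 0, 0, 0.3],
  [2.5, 0, 0, 0, 0.45],
  [2.5, 0, 0, 0, 0.6],
  [2.5, 0, 0, 0, 0.6],
  [2.5, 0, 0, 0, 0.6],
  [2.5, 0, 0, 0, 0.6],
  [2.5, 0, 0, 0, 0.6],
  [2.5, 0, 0, 0, 0.6],
])

```text
t: 41.9
position: [0.5728, 0.046, 0.0996]
orientation: [-0.928, 2.986, 0.003]
force: [5.2, 11.9, 6.7]
width: 0.0358
gripper_force: 49.4
```

```bash
python3 rib.py
```

```text
rib? 1241 313 359 73 26 angle 145.7
rib? 346 329 317 40 9 angle 98.6
rib? 313 361 342 26 22 angle 33.0
[ 5.61 11.86  7.5 ] [ 4.467 -1.878 -0.107] [0.5727 0.046  0.0995] yaw 34.5 j6 effort 0.188 [ 0.42  0.31 -0.39 -0.   -0.85 -1.39]
```

```bash
python3 -c "
from h import *
im,d,w,s=wrist(); save('w9.png',im[120:480,150:500])"
```

```text
(no output)
```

View pics/w9.png

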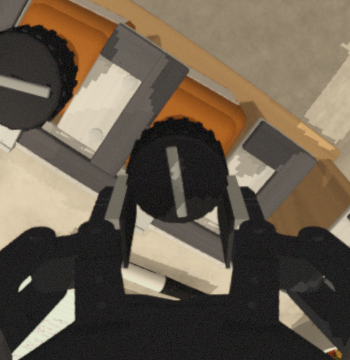

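The rib slipped about 41° relative to the fingers while they turned 34°, so the cap stayed put and bottle 3 is sound. Bottle 2's rib, seen at (25,85), also stayed at its original direction, so it is sound too. Bottle 1 needs the same rib test.

Emit:
move_arm([
  [5.5, 0, 0, 0, 0],
  [5.5, 0, 0, 0, 0],
  [5.5, 0, 0, 5, -0.15],
  [5.5, 0, 0, 10, -0.3],
  [5.5, 0, -5, 12, -0.45],
  [5.5, 0, -10, 12, -0.6],
  [5.5, 0, -15.2, 12, -0.6],
  [5.5, 0, -15.2, 8, -0.6],
  [5.5, 0, -15.2, 4, -0.6],
  [5.5, 0, -15.2, 0.2, -0.6],
  [5.5, 0, -15.2, 0.2, -0.6],
  [5.5, 0, -15.2, 0.2, -0.6],
])

```text
t: 43.5
position: [0.5676, -0.1103, 0.0982]
orientation: [-0.002, 3.14, -0.001]
force: [0.6, -0.2, 0.8]
width: 0.0552
gripper_force: 0.0
```

Emit:
move_arm([
  [2.5, 0, 0, 0, 0],
  [2.5, 0, 0, 0, 0],
  [2.5, 0, 0, 0, 0],
  [2.5, 0, 0, 0, 0],
], squeeze=40)

```text
t: 44.0
position: [0.5681, -0.1099, 0.099]
orientation: [-0.002, 3.138, 0.0]
force: [-1.8, 1.2, 7.4]
width: 0.0377
gripper_force: 39.9
```

```bash
python3 rib.py
```

```text
rib? 716 328 366 70 22 angle 0.8
rib? 614 328 330 72 9 angle 31.6
[-1.06  0.98  6.98] [ 0.468  0.469 -0.078] [ 0.5681 -0.1099  0.0989] yaw 0.1 j6 effort 0.033 [ 0.15  0.32 -0.38  0.   -0.87 -1.72]
```

Emit:
move_arm([
  [2.5, 0, 0, 0, 0.15],
  [2.5, 0, 0, 0, 0.3],
  [2.5, 0, 0, 0, 0.45],
  [2.5, 0, 0, 0, 0.6],
  [2.5, 0, 0, 0, 0.6],
  [2.5, 0, 0, 0, 0.6],
])

```text
t: 44.8
position: [0.5679, -0.1097, 0.0989]
orientation: [-0.93, 2.998, -0.001]
force: [-2.9, 3.3, 8.1]
width: 0.0377
gripper_force: 40.0
```

```bash
python3 rib.py
```

```text
rib? 405 314 368 54 12 angle 156.4
rib? 378 321 333 56 8 angle 31.0
[-2.71  3.32  8.11] [1.146 0.804 0.037] [ 0.5679 -0.1096  0.099 ] yaw 34.5 j6 effort -0.049 [ 0.15  0.32 -0.38  0.   -0.87 -1.12]
```

The rib stayed fixed to the fingers (31.6° to 31.0°) over a 34° turn, so bottle 1 is stripped and goes to the tray.

Emit:
move_arm([
  [2.5, 0, 0, 0.3, -0.15],
  [2.5, 0, 0, 0.4, -0.3],
  [2.5, 0, 0, 0.45, -0.45],
  [2.5, 0, 0, 0.45, -0.6],
  [2.5, 0, -0.1, 0.45, -0.6],
  [2.5, -2, -0.1, 0.45, -0.6],
  [2.5, -4, -0.1, 0.45, -0.6],
  [2.5, -6, -0.1, 0.45, -0.6],
  [2.5, -8, -0.1, 0.45, -0.6],
  [2.5, -10, -0.1, 0.45, -0.6],
  [2.5, -12, -0.1, 0.45, -0.6],
  [2.5, -12, -0.1, 0.45, -0.6],
], squeeze=50)

```text
t: 46.35
position: [0.446, -0.111, 0.1019]
orientation: [-0.007, 3.141, 0.001]
force: [0.1, 1.6, -1.5]
width: 0.0376
gripper_force: 50.8
```

Emit:
move_arm([
  [2.5, 0, 3, 4, 0],
  [2.5, 0, 8, 4, 0],
  [2.5, 0, 14, 4, 0],
  [2.5, 0, 20, 4, 0],
  [2.5, 0, 26, 4, 0],
  [2.5, 0, 32, 4, 0],
  [2.5, 0, 38, 4, 0],
  [2.5, 0, 44, 4, 0],
  [2.5, 0.4, 49.4, 4, 0],
  [2.5, 0.4, 49.4, 4, 0],
  [2.5, 0.4, 49.4, 4, 0],
])

```text
t: 47.72
position: [0.4507, 0.3832, 0.1409]
orientation: [0.005, -3.141, 0.001]
force: [-0.4, -0.5, -2.4]
width: 0.037
gripper_force: 51.8
```

```bash
python3 look.py; python3 st.py
```

```text
47.725 [0.4507 0.3832 0.1409]
[0.5182 0.3841] 20.8 body [0.5351 0.3835] [0.0134 0.0557] yaw 0.7
[ 0.3  -1.31 -2.27] [-0.016  0.067  0.006] [0.4508 0.3825 0.1411] yaw -359.9 j6 effort 0.025 [ 1.03  0.3  -0.3  -0.   -0.98 -2.6 ]
```

Emit:
move_arm([
  [2.5, 0, 0, -2.5, 0],
  [2.5, 0, 0, -4, 0],
  [2.5, 0, 0, -4.5, 0],
  [2.5, 0, 0, -4.5, 0],
  [5.5, 0, 0, -4.5, 0],
  [5.5, 0, 0, -4.5, 0],
  [5.5, 0, 0, 1, 0],
  [5.5, 0, 0, 7, 0],
  [5.5, 0, -5, 12, 0],
  [5.5, 0, -11, 15, 0],
  [5.5, 0, -17, 15, 0],
  [5.5, 0, -23, 15, 0],
])

```text
t: 49.28
position: [0.4508, 0.1576, 0.2926]
orientation: [-0.003, 3.139, 0.003]
force: [1.0, 0.1, 0.7]
width: 0.055
gripper_force: 0.0
```

Emit:
move_arm([
  [5.5, 0, -6, 0, 0],
  [5.5, 0, -12, 0, 0],
  [5.5, 0, -18.6, 0, 0],
  [5.5, 0, -18.6, 0, 0],
  [5.5, 0, -18.6, 0, 0],
  [5.5, 0, -18.6, 0, 0],
])

```text
t: 50.02
position: [0.4511, -0.026, 0.2913]
orientation: [-0.003, 3.141, 0.0]
force: [0.9, 0.1, 0.2]
width: 0.0549
gripper_force: 0.0
```

```bash
python3 look.py; python3 st.py
```

```text
50.025 [ 0.4511 -0.026   0.2913]
[ 0.4759 -0.4255] 20.4 body [ 0.4759 -0.4283] [0.0568 0.0554] yaw 0.6
[0.5213 0.3701] 18.2 body [0.5165 0.3784] [0.0566 0.0508] yaw 0.8
[ 0.5626 -0.0347] 21.3 body [ 0.5408 -0.0354] [0.0656 0.0187] yaw -4.9
[0.5635 0.0287] 19.4 body [0.5514 0.0329] [0.0675 0.0632] yaw 33.1
[ 0.23 -0.34 -0.14] [0.035 0.02  0.031] [ 0.451  -0.0259  0.2913] yaw 0.1 j6 effort -0.008 [ 0.38 -0.06 -0.35 -0.   -1.28 -1.95]
```

Emit:
move_arm([
  [5.5, 11.3, -0.85, -6, 0],
  [5.5, 11.3, -0.85, -12, 0],
  [5.5, 11.3, -0.85, -16, 0],
  [5.5, 11.3, -0.85, -19.4, 0],
  [5.5, 11.3, -0.85, -19.4, 0],
  [5.5, 11.3, -0.85, -19.4, 0],
  [2.5, 11.3, -0.85, -19.4, 0],
  [2.5, 11.3, -0.85, -19.4, 0],
  [2.5, 11.3, -0.85, -19.4, 0],
  [2.5, 11.3, -0.85, -19.4, 0],
], squeeze=40)

```text
t: 51.32
position: [0.5655, -0.0348, 0.1003]
orientation: [-0.002, 3.136, 0.002]
force: [-1.2, 2.4, 7.0]
width: 0.0373
gripper_force: 39.8
```

```bash
python3 rib.py
```

```text
rib? 830 328 368 68 19 angle 0.0
rib? 644 327 327 74 9 angle 15.9
[-0.98  2.19  7.23] [0.972 0.453 0.048] [ 0.5656 -0.0348  0.1003] yaw 0.1 j6 effort -0.022 [ 0.28  0.3  -0.4   0.   -0.86 -1.85]
```

Emit:
move_arm([
  [2.5, 0, 0, 0, 0.15],
  [2.5, 0, 0, 0, 0.3],
  [2.5, 0, 0, 0, 0.45],
  [2.5, 0, 0, 0, 0.6],
  [2.5, 0, 0, 0, 0.6],
  [2.5, 0, 0, 0, 0.6],
])

```text
t: 52.12
position: [0.5719, -0.0305, 0.1026]
orientation: [-0.927, 2.982, 0.002]
force: [8.7, 20.7, 7.9]
width: 0.0361
gripper_force: 40.0
```

```bash
python3 rib.py
```

```text
rib? 1391 313 358 75 28 angle 144.6
rib? 316 361 340 24 21 angle 35.2
rib? 251 335 303 44 8 angle 166.0
[ 8.93 19.26  7.87] [ 7.3   -3.067 -0.079] [ 0.5719 -0.0305  0.1026] yaw 34.5 j6 effort 0.297 [ 0.29  0.3  -0.4  -0.   -0.85 -1.25]
```

The rib slipped 30° in the fingers, so bottle 2 is sound. Now bottle 5.

Emit:
move_arm([
  [5.5, 0, 0, 0, 0],
  [5.5, 0, 0, 0, 0],
  [5.5, 0, 0, 6, -0.1],
  [5.5, 0, 0, 12, -0.2],
  [6, -3, -6, 18, -0.3],
  [7, -6, -12, 20, -0.45],
  [7, -7.3, -18, 21, -0.6],
  [7, -7.3, -24, 21, -0.6],
  [7, -7.3, -29, 21, -0.6],
  [7, -7.3, -29, 21, -0.6],
  [7, -7.3, -29, 21, -0.6],
  [7, -7.3, -29, 21, -0.6],
])

```text
t: 53.68
position: [0.4907, -0.3247, 0.3072]
orientation: [0.002, -3.141, -0.0]
force: [0.3, 0.6, 0.3]
width: 0.0698
gripper_force: 0.0
```

```bash
python3 look.py; python3 st.py
```

```text
53.675 [ 0.4907 -0.3247  0.3072]
[ 0.4763 -0.4305] 20.7 body [ 0.4764 -0.431 ] [0.0572 0.0574] yaw -0.3
[0.5643 0.0383] 20.7 body [0.5665 0.0461] [0.0622 0.0561] yaw 1.2
[ 0.5648 -0.0359] 21.1 body [ 0.5669 -0.0277] [0.061  0.0553] yaw 5.2
[0.05 0.41 0.13] [0.006 0.01  0.008] [ 0.4909 -0.3244  0.3074] yaw 0.1 j6 effort -0.007 [-0.25  0.18 -0.06 -0.   -1.33 -1.32]
```

Emit:
move_arm([
  [7, -1.45, -10.6, -6, 0],
  [7, -1.45, -10.6, -12, 0],
  [7, -1.45, -10.6, -17, 0],
  [7, -1.45, -10.6, -19, 0],
  [7, -1.45, -10.6, -22, 0],
  [7, -1.45, -10.6, -22, 0],
  [7, -1.45, -10.6, -22, 0],
  [2.5, -1.45, -10.6, -22, 0],
  [2.5, -1.45, -10.6, -22, 0],
  [2.5, -1.45, -10.6, -22, 0],
  [2.5, -1.45, -10.6, -22, 0],
], squeeze=50)

```text
t: 55.1
position: [0.4773, -0.4317, 0.0892]
orientation: [-0.002, 3.139, -0.002]
force: [-0.1, 2.9, 6.7]
width: 0.0376
gripper_force: 49.7
```

Emit:
move_arm([
  [2.5, 0, 0, 3, 0],
  [2.5, -1, 5, 3, 0],
  [2.5, -2, 10, 3, 0],
  [2.5, -3, 16, 3, 0],
  [2.5, -3, 22, 3, 0],
  [2.5, -3, 27, 3, 0],
  [2.5, -3, 32, 3, 0],
  [2.5, -3, 32, 1.5, 0],
  [2.5, -3, 32, 0.9, 0],
  [2.5, -3, 32, 0.9, 0],
  [2.5, -3, 32, 0.9, 0],
])

```text
t: 56.48
position: [0.4466, -0.1121, 0.0966]
orientation: [0.001, 3.141, -0.0]
force: [0.2, -0.3, -1.4]
width: 0.0375
gripper_force: 51.7
```

```bash
python3 rib.py
```

```text
rib? 599 327 337 71 9 angle 40.4
rib? 115 330 373 47 8 angle 2.5
[-0.39  0.34 -1.9 ] [-0.019  0.001 -0.026] [ 0.4466 -0.112   0.0966] yaw -0.0 j6 effort 0.002 [ 0.18  0.15 -0.63  0.   -0.8  -1.76]
```

Emit:
move_arm([
  [2.5, 3, 0.1, 0, 0],
  [2.5, 5, 0.1, 0, 0],
  [2.5, 7, 0.1, 0, 0],
  [2.5, 9, 0.1, 0, 0],
  [2.5, 10.5, 0.1, 0, 0],
  [2.5, 11.8, 0.1, 0, 0],
  [2.5, 12.2, 0.1, 0, 0],
  [2.5, 12.2, 0.1, 0, 0],
])

```text
t: 57.52
position: [0.568, -0.1105, 0.096]
orientation: [0.001, -3.141, -0.0]
force: [-0.2, 0.1, -3.1]
width: 0.0373
gripper_force: 51.6
```

Emit:
move_arm([
  [2.5, 0, 0, -0.15, 0.15],
  [2.5, 0, 0, -0.15, 0.3],
  [2.5, 0, 0, -0.15, 0.45],
  [2.5, 0, 0, -0.15, 0.6],
  [2.5, 0, 0, -0.15, 0.6],
  [2.5, 0, 0, -0.15, 0.6],
], squeeze=40)

```text
t: 58.28
position: [0.5703, -0.1081, 0.0958]
orientation: [-0.928, 2.995, 0.002]
force: [3.1, 11.4, 1.9]
width: 0.0377
gripper_force: 40.8
```

```bash
python3 rib.py
```

```text
rib? 646 310 363 63 17 angle 146.1
rib? 192 362 350 22 14 angle 33.7
[ 2.52 10.54  0.56] [ 4.575 -0.848 -0.307] [ 0.5703 -0.1081  0.0959] yaw 34.4 j6 effort 0.308 [ 0.15  0.33 -0.38 -0.   -0.86 -1.12]
```

```bash
python3 -c "
from h import *
im,d,w,s=wrist(); save('w10.png',im[180:480,150:500])"
```

```text
(no output)
```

View pics/w10.png

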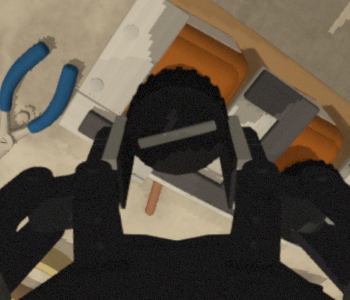

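The rib shifted 27° in the fingers, so bottle 5 is sound. Two are stripped and in the tray, three sound in the rack. I'll release and lock the comb.

Emit:
move_arm([
  [5.5, 0, 0, 0, 0],
  [5.5, 0, 0, 0, 0],
  [5.5, 0, 0, 6, -0.15],
  [5, 0, 3, 10, -0.3],
  [5, 0, 8, 10, -0.45],
  [5, 0, 14, 10, -0.6],
  [5, 0, 20, 10, -0.6],
  [5, 0, 26, 10, -0.6],
  [5, -0.2, 29.9, 10, -0.6],
  [5, -0.2, 29.9, 10, -0.6],
  [5, -0.2, 29.9, 10, -0.6],
])

```text
t: 59.75
position: [0.5661, 0.1881, 0.1946]
orientation: [0.002, -3.141, 0.001]
force: [-0.1, -0.3, 0.2]
width: 0.0501
gripper_force: 0.0
```

```bash
python3 st.py; python3 - <<'E'
from h import *
im,d=optics.grab_frame('top'); w=cloud('top',d)
for b in bottles(im,w): print(*b)
z=w[...,2]; m=((z>.1)&(z<.118)&(w[...,0]>.3)&(w[...,0]<.65)&(w[...,1]>-.2)).astype(np.uint8)
k,l,s,c=cv2.connectedComponentsWithStats(m)
for i in range(1,k):
    p=w[l==i]
    if len(p)>30: print(len(p),((np.percentile(p,2,0)+np.percentile(p,98,0))/2).round(4))
E
```

```text
[-0.09 -0.25  0.16] [-0.041 -0.038 -0.022] [0.5661 0.1881 0.1946] yaw -359.9 j6 effort -0.026 [ 0.65  0.26 -0.22  0.   -1.09 -2.22]
[0.5657 0.0403] 20.4 body [0.541  0.0437] [0.007  0.0397] yaw 3.0
[ 0.5661 -0.0336] 19.9 body [ 0.5538 -0.0456] [0.0296 0.0654] yaw -39.5
[ 0.5645 -0.1098] 20.2 body [ 0.5619 -0.114 ] [0.0381 0.054 ] yaw -2.4
[0.4513 0.3822] 21.1 body [0.4582 0.3811] [0.0576 0.0696] yaw -6.9
168 [0.5657 0.0403 0.112 ]
167 [ 0.565  -0.0332  0.1138]
168 [ 0.5639 -0.1094  0.1117]
223 [0.4514 0.3823 0.1096]
```

Emit:
move_arm([
  [5, 0.1, 0, -5, 0],
  [5, 0.1, 0, -9.8, 0],
  [5, 0.1, 0, -9.8, 0],
  [5, 0.1, 0, -9.8, 0],
  [0.5, 0.1, 0, -9.8, 0],
  [0.5, 0.1, 0, -9.8, 0],
  [0.5, 0.1, 0, -9.8, 0],
  [0.5, 0.1, 0, -9.8, 0],
  [0.5, 0.1, -0.8, -9.8, 0],
  [0.5, 0.1, -1.5, -9.8, 0],
  [0.5, 0.1, -2.1, -9.8, 0],
  [0.5, 0.1, -2.3, -9.8, 0],
], squeeze=30)

```text
t: 61.3
position: [0.5684, 0.1672, 0.0986]
orientation: [-0.002, 3.138, 0.005]
force: [-5.2, 10.9, 6.4]
width: 0.0155
gripper_force: 29.4
```

Emit:
move_arm([
  [0.5, 0, 0, 0, 0],
  [0.5, 0, 0, 0, 0],
])

```text
t: 61.55
position: [0.5683, 0.1673, 0.0986]
orientation: [-0.003, 3.139, 0.004]
force: [-2.8, 4.6, 6.8]
width: 0.016
gripper_force: 29.4
```

The knob is back at its locked place (y = 0.167). I'll release, retreat and check.

Emit:
move_arm([
  [4, 0, 0, 0, 0],
  [4, 0, 0, 0, 0],
  [4, 0, 0, 6, 0],
  [4, 0, 0, 12, 0],
  [4, -5, -3, 18, 0],
  [4, -9, -8, 20, 0],
  [4, -9, -14, 20, 0],
  [4, -9, -16, 20, 0],
  [4, -9, -16, 20, 0],
  [4, -9, -16, 20, 0],
])

```text
t: 62.8
position: [0.4773, 0.0054, 0.2966]
orientation: [-0.0, -3.141, -0.0]
force: [0.6, -0.1, -0.9]
width: 0.04
gripper_force: 0.0
```

```bash
python3 look.py; python3 - <<'E'
from h import *
im,d,w,s=wrist(); z=w[...,2]; save('w11.png',im)
kn=(z>.1)&(z<.13)&(w[...,1]>.14)&(w[...,1]<.22)&(w[...,0]>.54)&(w[...,0]<.6); p=w[kn]; print('knob',len(p),np.percentile(p,[2,50,98],axis=0).round(4))
t,dt=optics.grab_frame('top'); w2=cloud('top',dt)
for b in bottles(t,w2): print(*b)
E
```

```text
62.8 [0.4773 0.0054 0.2966]
[0.4519 0.3708] 19.7 body [0.4567 0.3773] [0.0738 0.0532] yaw 0.1
[0.5173 0.3805] 20.4 body [0.5113 0.3802] [0.0535 0.0717] yaw -6.5
[ 0.5628 -0.1088] 21.0 body [ 0.5558 -0.1172] [0.0603 0.0662] yaw -20.9
[ 0.5641 -0.0328] 20.5 body [ 0.5407 -0.0347] [0.012  0.0654] yaw 1.0
[0.5633 0.0399] 20.5 body [0.5582 0.0456] [0.0607 0.0631] yaw 14.5
knob 251 [[0.5573 0.1585 0.1005]
 [0.5645 0.1653 0.1134]
 [0.5739 0.1745 0.115 ]]
[ 0.5646 -0.1098] 20.4 body [ 0.5631 -0.1115] [0.0383 0.0512] yaw -2.4
[0.5195 0.3838] 20.2 body [0.5129 0.3821] [0.0549 0.0685] yaw -2.4
```

View pics/w11.png

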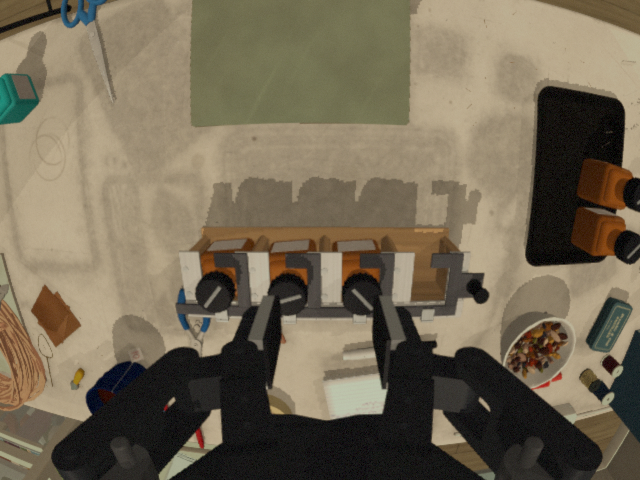

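The picture shows the comb hooks back across the slots and the knob where it started. Three bottles are in lanes 1–3 and two stand in the tray at (605,185) and (605,232). One quick check that they are upright before handing in.

```bash
python3 - <<'E'
from h import *
im,d,w,s=wrist()
for c in ((.563,-.109),(.564,-.033),(.563,.040),(.452,.380),(.5175,.383)):
    m=(np.hypot(w[...,0]-c[0],w[...,1]-c[1])<.016)&(w[...,2]>.1); p=w[m]
    q=np.median(p[:,2]); p=p[np.abs(p[:,2]-q)<.004]
    A=np.c_[p[:,:2]-c,np.ones(len(p))]; k=np.linalg.lstsq(A,p[:,2],rcond=None)[0]; print(c,len(p),'z',k[2].round(4),'slope',k[:2].round(3))
E
```

```text
(0.563, -0.109) 657 z 0.1147 slope [ 0.002 -0.001]
(0.564, -0.033) 636 z 0.1145 slope [0.004 0.   ]
(0.563, 0.04) 710 z 0.1145 slope [ 0.007 -0.   ]
(0.452, 0.38) 117 z 0.1115 slope [-0.025  0.069]
(0.5175, 0.383) 280 z 0.1114 slope [0.002 0.005]
```

```bash
python3 -c "
from rig import order
print(order.hand_in())"
```

```text
the job is handed in; nothing more can be done
None
```

I handed the job in with three sound-capped bottles in the rack (lanes 1–3), the two bottles with stripped caps standing in the black tray and the comb locked again; the judge's verdict was not shown.

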